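# Zero the plunger gauge on its master pin

### The job

Zero the plunger gauge: stand the master pin upright in the brass-ringed bore of the steel zeroing base, fully home, and let it go; then lift the black gauge out of its rest and hold it upright over the pin with its tip on the red spot, pressing lightly so that the spring plunger is about half-way in. Finish like that, still holding the gauge steady on the spot. Do not press hard, and leave the setting block, the pencil and the wooden offcut where they lie.

Things in the scene. Friction and masses are not known exactly. Their poses are not given: they have to be found in the camera images.
- zero_base: fixed dark steel zeroing base, 90 x 90 x 46 mm high, origin at the centre of its underside, z up
- base_bore (a point): centre of the mouth of the base's brass-ringed bore, level with the top of the base (46 mm above the table); the bore is 20.5 mm wide, 43 mm deep, with a small chamfer, and upright
- pin: loose steel master pin, 0.18 kg, round and upright, 76 mm tall: a ribbed round head 32 mm across and 36 mm tall, below it a shank 18 mm across and 40 mm long with a chamfered end; origin at the shoulder between them, z along the pin towards the head. It starts with its shank in the bore (23 mm wide) of a fixed pale wooden rest 75 x 75 x 46 mm, the shoulder lying on the rest's top. Fully home in the base, the shoulder lies on the base's top in the same way
- pin_center (a point): centre of the pin's head, 18 mm above the shoulder and 18 mm below the top; grip the head here or a little higher
- pin_shoulder (a point): centre of the underside of the pin's head (the shoulder); z along the pin towards the head
- pin_spot (a point): the red spot, 6 mm across, at the centre of the flat top of the pin's head
- gauge: loose plunger gauge, 0.14 kg, round and upright: a black barrel 34 mm across and 62 mm tall with a white dial on top, below it an aluminium nose 14 mm across and 26 mm long, below that a steel plunger 8 mm across that stands out 20 mm and ends in a round tip. Origin at the shoulder under the barrel, z along the gauge towards the dial. It starts with its nose and plunger in the bore of its rest, the barrel standing on the rest
- gauge_center (a point): centre of the gauge's barrel, half-way up, 31 mm above the barrel's underside and 77 mm above the tip of the free plunger; grip here
- gauge_tip (a point): the end of the gauge's plunger, on the gauge's axis (moves with the plunger)
- plunger (a joint): how far the gauge's plunger is pushed in, m: 0 free, 0.012 at its hard stop. Spring: about 1.1 N to start, then 0.4 N more per mm, so half-way in (0.006) is about 3.5 N. The red band on the upper part of the plunger is then nearly out of sight
- gauge_rest: fixed dark wooden rest of the gauge, 75 x 75 x 58 mm high, origin at the centre of its underside; its bore in the middle of the top is 19 mm wide and 55 mm deep
- setting_block: white setting block with a black knob, 40 x 60 x 46 mm, origin at the centre of its underside; leave it alone
- pencil: red pencil, 118 mm long, 9 mm thick, lying on the table; leave it alone
- offcut: wooden offcut, 60 x 75 x 22 mm, origin at the centre of its underside; leave it alone

How it is judged:
By the outcome, as a careful person would: the job done as asked, in the order asked, and still so for the second after the job is handed in, while the arm keeps its last pose, push and grip.
It also fails if it takes over 64 s, if anything falls off the work surface, if the arm or the gripper's body presses on something with over 40 N, if the wrist force passes 120 N, or if a joint passes its speed limit or range.

### The arm

A 6-joint arm with a two-finger parallel gripper is mounted at the origin on a cart in front of the work surface, level with it; the furniture and walls round the work are solid. World frame = base frame: x ahead of the robot, y to its left, z up, the work surface at z = 0. Lengths are in m, angles in rad, forces in N, time in s.
With the tool pointing down it reaches from about 0.35 to 0.975 m from the base axis. Payload 17.4 kg.
Tool frame: the origin (TCP) lies at the very end of the fingers, on their centre line; the grasp point (between the pads) lies 19 mm behind it; z points along the fingers, y is the direction in which the jaws open and shut (so a half turn about z gives the same grasp; the last joint's range is limited). The gripper opens to 85 mm and grips with 20 to 120 N. Pads are 22 mm wide; open, the fingers measure 114 mm over their backs; the gripper's body (76 mm by 85 mm) begins 54 mm behind the grasp point. The pads swing forward as they close: fully open they stand 13 mm farther back than shut.
Start: joints at [1.289, 0.116, 1.442, -0, 1.584, -0.038], TCP at [0.163, 0.655, 0.231] pointing down, gripper open.
Joint ranges: [-2.83, 2.83], [-0.83, 2.19], [0.07, 2.5], [-1.14, 4.28], [0.01, 3], [-2.97, 2.97]. Speed limits (rad/s): [1.89, 1.89, 2.22, 3.14, 3.14, 3.14].

### API

Orientations are given as a rotation vector (axis times angle).
In Python, from station import robot gives the robot as it stands.
- The arm moves only by the shell command python3 -m handwheel 'ROWS'. ROWS is JSON, a list of rows, each an object with "linear": the shift along the tool's x, y, z in cm, a list of three; "dr": the turn, a rotation vector about the tool's x, y, z in rad, a list of three; "gripper": the closure, from 0 (fully open) to 1 (shut). In form: [{"linear": [dx, dy, dz], "dr": [rx, ry, rz], "gripper": gripper}, ...]. A call has 1 to 20 rows; each row shifts and turns the commanded pose from where the row before left it, along the tool's axes as they then stand; what a row does not reach is not made up. A row lasts 1/8 s, in which the tool goes at most 62.5 mm and 10.7 degrees, less where a joint would pass 70% of its speed; a pose out of reach is approached as far as the arm can. A call with a gripper value outside its range is refused whole. The fingers move at their own pace and stop on an object; the grip force is fixed at half the most. Time passes only in rows, so rows that do not move let the fingers close. It gives the time, the measured TCP pose, the force and the opening at its end, in the units of the state.
- robot.state(): the state, without advancing time (a new reading comes with each control period).
- robot.get_image(name): name is "side" or "top"; returns a dict with "image" (480x640x3 uint8, blue, green, red), "z_map" (480x640 float32, m along the optical axis (not along the pixel's ray), 0 where there is no reading), "fx", "fy", "cx", "cy" (pixels), "extrinsics" (4x4, takes a point from camera to world coordinates). Camera axes: x right, y down, z forward; pixel columns grow to the right and rows downward; lengths in m; the calibration is good to about 2 mm. A picture is of the moment at which its call begins.
- robot.close_job(): hands the job in, once; it reports no verdict.
The state is a dict: "time": time; "joints": joint angles; "joint_vel": joint speeds; "joint_torque": joint torques, N m; "ee_pos": TCP position; "ee_rot": TCP orientation; "contact_force": force on the tool from outside, world axes, zero at the start; "moment": the same for the moment, N m; "width": finger opening in m.
Only numpy, scipy, OpenCV 4.12 (cv2) and the standard library are available. Lean on these libraries where they do the work, as an engineer would, in place of code of your own. Each camera call takes 0.05 s, during which the arm holds its last target.

## Working session

There is one attempt and no reset: what is moved stays moved. The work goes in short steps, Python scripts to look and compute and a shell command to move; the robot and the scene stay as the last step left them, time stands still between calls to the robot, and variables do not carry over. Pictures are saved under pics/ and viewed, and the job is handed in when it is done.

```bash
ls; mkdir -p pics
python3 - <<'E'
from station import robot
import cv2,numpy as np
print(robot.state())
for n in("top","side"):
    d=robot.get_image(n); cv2.imwrite(f"pics/{n}0.png",d["image"]); np.savez(f"pics/{n}0.npz",**d)
    print(n,d["fx"],d["fy"],d["cx"],d["cy"],np.round(d["extrinsics"],4).tolist())
E
```

```text
pics
{'time': 0.0, 'joints': array([ 1.28920149e+00,  1.16493924e-01,  1.44225274e+00, -6.36311802e-06,
        1.58401218e+00, -3.77998886e-02]), 'joint_vel': array([ 0.00089937, -0.00114272, -0.00072137,  0.00039806, -0.00066152,
        0.00040173]), 'joint_torque': array([ 3.08315037e-03, -7.31974125e+01, -6.32501936e+01,  2.65970366e-04,
        5.89761577e-03,  2.58326753e-05]), 'ee_pos': array([0.16289412, 0.6548553 , 0.2305646 ]), 'ee_rot': array([-3.81982810e-01, -3.11810272e+00,  1.81003828e-03]), 'contact_force': array([0.05531829, 0.16851769, 0.57249427]), 'moment': array([-0.02793271, -0.0034931 , -0.02818279]), 'width': 0.08553956241154781}
top 514.6770551789174 514.6770551789174 324.9179918789133 241.7351666312713 [[0.014, -0.9817, 0.1897, 0.3861], [-0.9999, -0.0131, 0.006, -0.1783], [-0.0034, -0.1897, -0.9818, 0.8994], [0.0, 0.0, 0.0, 1.0]]
side 591.9656033159582 591.9656033159582 317.3879394168056 224.56008412282625 [[0.9273, -0.1776, 0.3296, 0.2502], [-0.3741, -0.4104, 0.8316, -0.9427], [-0.0124, -0.8945, -0.447, 0.4929], [0.0, 0.0, 0.0, 1.0]]
```

View pics/top0.png

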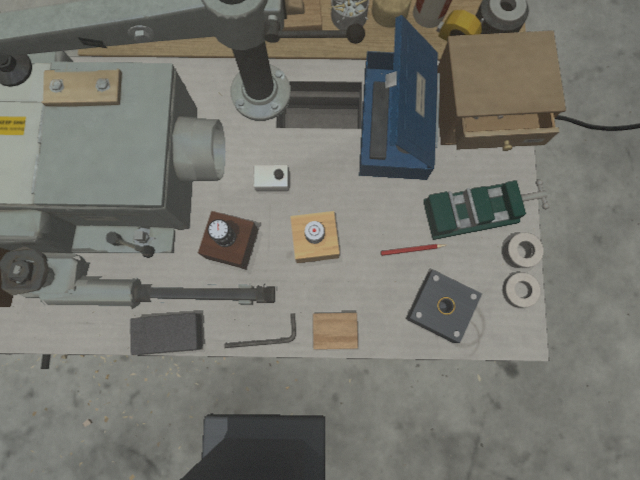

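View pics/side0.png

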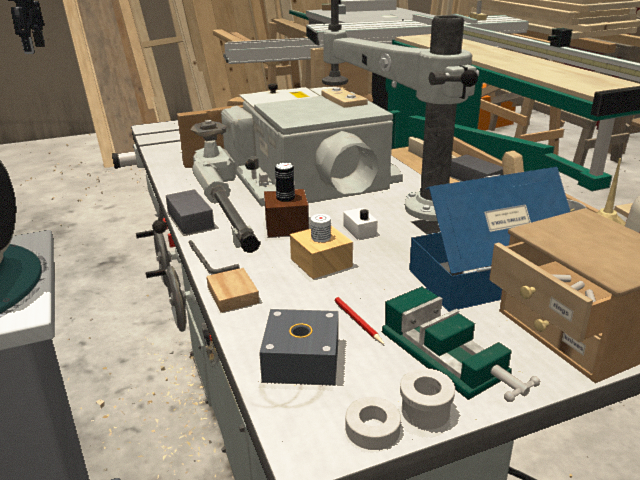

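The top view shows the gauge at (218,230), pin at (314,231), base bore at (446,306), offcut at (335,330), pencil at (410,249) and block at (271,177). The side view shows the same layout. Next I'll measure them.

```bash
cat > h.py <<'E'
import numpy as np,cv2
def load(n): return dict(np.load(f"pics/{n}.npz"))
def cloud(d):
    z=d["z_map"].astype(float); v,u=np.mgrid[0:480,0:640]
    P=np.stack([(u-d["cx"])/d["fx"]*z,(v-d["cy"])/d["fy"]*z,z],-1)
    E=d["extrinsics"]; W=P@E[:3,:3].T+E[:3,3]; W[z<=0]=np.nan; return W
def ray(d,u,v,h):
    E=d["extrinsics"]; r=E[:3,:3]@np.array([(u-d["cx"])/d["fx"],(v-d["cy"])/d["fy"],1]); o=E[:3,3]
    return o+r*(h-o[2])/r[2]
def proj(d,p):
    E=d["extrinsics"]; c=E[:3,:3].T@(np.array(p)-E[:3,3]); return d["fx"]*c[0]/c[2]+d["cx"],d["fy"]*c[1]/c[2]+d["cy"]
E
python3 - <<'E'
from h import *
d=load("top0");W=cloud(d)
for n,u,v in[("gauge",218,230),("pin",314,231),("base",430,300),("ring",446,306),("table",360,280),("grest",237,252),("prest",300,250),("offc",335,330),("block",265,178),("pencil",410,249),("overarm",150,25),("lathe snout",205,292),("snout end",265,294),("vise",470,200),("box",400,60),("cyl",200,150),("col",255,60)]:
    print(n,np.round(W[v,u],4))
for n,sc,(x0,x1,y0,y1) in(("top0",6,(195,355,195,275)),("top0",6,(400,500,260,350)),("side0",5,(255,375,150,280)),("side0",5,(250,350,300,390))):
    im=load(n)["image"][y0:y1,x0:x1]; 
    cv2.imwrite(f"pics/c_{n}_{x0}.png",cv2.resize(im,None,fx=min(sc,790/(x1-x0),590/(y1-y0)),fy=min(sc,790/(x1-x0),590/(y1-y0)),interpolation=cv2.INTER_CUBIC)); print(min(sc,790/(x1-x0),590/(y1-y0)))
E
```

```text
gauge [ 0.5525 -0.0081  0.1223]
pin [ 0.5621 -0.1553  0.0794]
base [ 0.4553 -0.3481  0.0454]
ring [ 0.4487 -0.3836  0.0047]
table [ 0.492  -0.2352  0.0024]
grest [ 0.5291 -0.0278  0.0592]
prest [ 0.5362 -0.1314  0.0462]
offc [ 0.4048 -0.1921  0.0203]
block [ 0.667  -0.0658  0.0303]
pencil [ 0.5471 -0.3225  0.0088]
overarm [0.8039 0.067  0.2705]
lathe snout [0.4644 0.0274 0.0343]
snout end [ 0.4622 -0.074   0.0371]
vise [ 0.626  -0.4196  0.0499]
box [ 0.8189 -0.2871  0.1635]
cyl [0.6781 0.0246 0.1337]
col [ 0.8213 -0.0591  0.1548]
4.9375
6
4.538461538461538
5
```

View pics/c_top0_195.png

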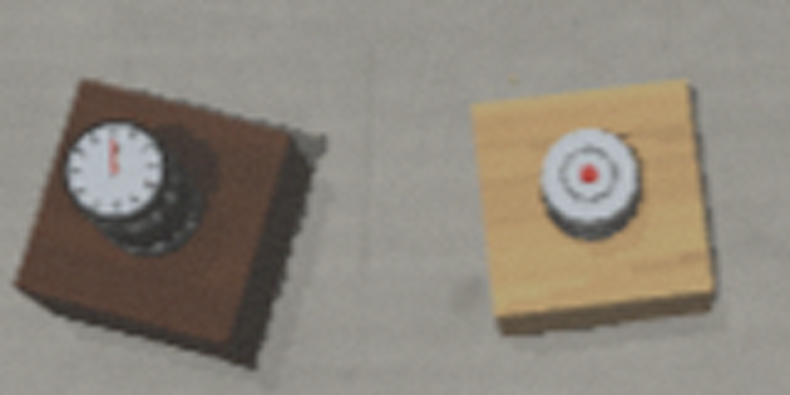

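View pics/c_top0_400.png

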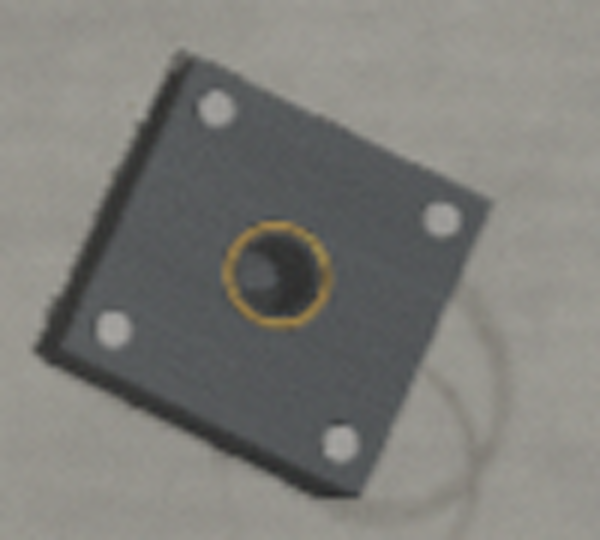

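View pics/c_side0_255.png

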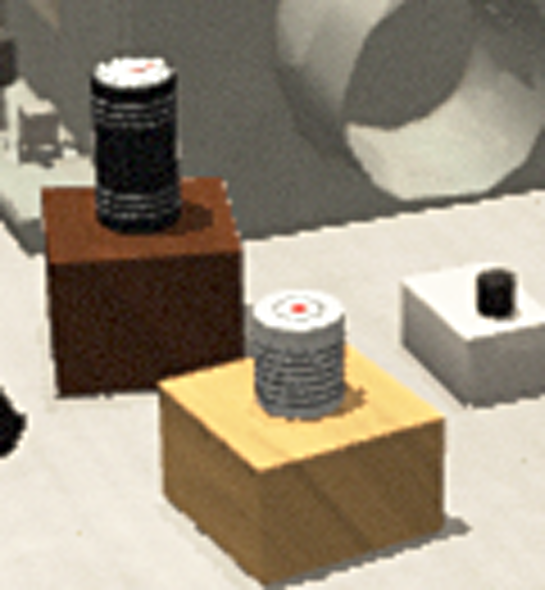

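View pics/c_side0_250.png

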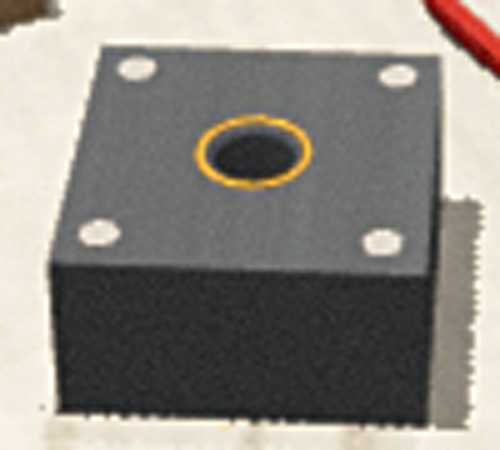

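The crops show the ring, the red spot and the dial clearly. I'll segment those and triangulate them from both cameras.

```bash
cat >> h.py <<'E'
def tri(ds,uvs):
    A=[];b=[]
    for d,(u,v) in zip(ds,uvs):
        E=d["extrinsics"]; r=E[:3,:3]@np.array([(u-d["cx"])/d["fx"],(v-d["cy"])/d["fy"],1]); r/=np.linalg.norm(r)
        M=np.eye(3)-np.outer(r,r); A.append(M); b.append(M@E[:3,3])
    return np.linalg.lstsq(np.vstack(A),np.hstack(b),rcond=None)[0]
def seg(d,kind,box):
    x0,x1,y0,y1=box; im=d["image"][y0:y1,x0:x1]; hsv=cv2.cvtColor(im,cv2.COLOR_BGR2HSV); H,S,V=[hsv[...,i].astype(int) for i in range(3)]
    if kind=="red": m=((H<10)|(H>170))&(S>100)&(V>100)
    if kind=="yellow": m=(H>12)&(H<35)&(S>120)&(V>90)
    if kind=="white": m=(S<50)&(V>150)
    n,l,st,c=cv2.connectedComponentsWithStats(m.astype(np.uint8),connectivity=8)
    k=1+np.argmax(st[1:,4]); cnt=cv2.findContours((l==k).astype(np.uint8),cv2.RETR_EXTERNAL,cv2.CHAIN_APPROX_NONE)[0][0]
    if kind=="red": return c[k][0]+x0,c[k][1]+y0,st[k,4]
    (a,b2),ax,_=cv2.fitEllipse(cv2.convexHull(cnt)); return a+x0,b2+y0,ax
E
python3 - <<'E'
from h import *
t,s=load("top0"),load("side0")
for n,k,bt,bs,h in(("ring","yellow",(430,465,290,325),(285,316,318,342),.046),("spot","red",(300,330,220,245),(310,332,212,224),.082),("dial","white",(205,231,217,241),(274,297,160,171),.12)):
    a=seg(t,k,bt);b=seg(s,k,bs); print(n,a,b,"tri",np.round(tri((t,s),(a[:2],b[:2])),4),"top",np.round(ray(t,*a[:2],h),4),"side",np.round(ray(s,*b[:2],h),4))
# base tops
for d,nm in((t,'t'),(s,'s')):
    W=cloud(d)
    m=(W[...,0]>.35)&(W[...,0]<.95)&(W[...,1]>-.6)&(W[...,1]<.35)
    for (lo,hi,x,y,r) in((.035,.055,.449,-.384,.07),(.035,.055,.562,-.155,.055),(.048,.066,.545,-.012,.055),(.035,.055,.667,-.08,.06),(.012,.03,.405,-.192,.06)):
        q=W[(W[...,2]>lo)&(W[...,2]<hi)&(np.hypot(W[...,0]-x,W[...,1]-y)<r)]
        if len(q)>9:
            c,sz,an=cv2.minAreaRect(q[:,:2].astype(np.float32)); print(nm,np.round(c,4),np.round(sz,4),an,np.round(np.median(q[:,2]),4))
    # obstacles height map
    if nm=='t':
        for x in np.arange(.35,.92,.03): print(f"{x:.2f}",' '.join('%3d'%(1000*np.nanmax(np.append(W[...,2][(abs(W[...,0]-x)<.015)&(abs(W[...,1]-y)<.02)],-.999))) for y in np.arange(.36,-.56,-.04)))
        print(np.round(np.arange(.36,-.56,-.04),2))
E
```

```text
Traceback (most recent call last):
  File "h.py", line 26, in seg
    (a,b2),ax,_=cv2.fitEllipse(cv2.convexHull(cnt)); return a+x0,b2+y0,ax
                ~~~~~~~~~~~~~~^^^^^^^^^^^^^^^^^^^^^
cv2.error: OpenCV(4.12.0) /io/opencv/modules/imgproc/src/shapedescr.cpp:361: error: (-201:Incorrect size of input array) There should be at least 5 points to fit the ellipse in function 'fitEllipseNoDirect'
```

```bash
python3 - <<'E'
s=open('h.py').read()
s=s.replace("    k=1+np.argmax","    if kind=='yellow': st[1:,4]=0; yy,xx=np.nonzero(m); h=cv2.convexHull(np.stack([xx,yy],1).astype(np.int32)); (a,b2),ax,_=cv2.fitEllipse(h); return a+x0,b2+y0,ax\n    k=1+np.argmax").replace("(V>90)","(V>70)").replace("S>120","S>90").replace("S<50)&(V>150","S<60)&(V>120")
open('h.py','w').write(s)
E
cat > m.py <<'E'
from h import *
t,s=load("top0"),load("side0")
for n,k,bt,bs,h in(("ring","yellow",(430,465,290,325),(285,316,318,342),.046),("spot","red",(300,330,220,245),(310,332,212,224),.082),("dial","white",(205,231,217,241),(274,297,160,171),.12)):
  try:
    a=seg(t,k,bt);b=seg(s,k,bs); print(n,a,b,"tri",np.round(tri((t,s),(a[:2],b[:2])),4),"top",np.round(ray(t,*a[:2],h),4),"side",np.round(ray(s,*b[:2],h),4))
  except Exception as e: print(n,e)
for d,nm in((t,'t'),(s,'s')):
    W=cloud(d)
    for (lo,hi,x,y,r) in((.035,.055,.449,-.384,.07),(.035,.055,.562,-.155,.055),(.048,.066,.545,-.012,.055),(.035,.055,.667,-.08,.06),(.012,.03,.405,-.192,.06)):
        q=W[(W[...,2]>lo)&(W[...,2]<hi)&(np.hypot(W[...,0]-x,W[...,1]-y)<r)]
        if len(q)>9:
            c,sz,an=cv2.minAreaRect(q[:,:2].astype(np.float32)); print(nm,np.round(c,4),np.round(sz,4),an,np.round(np.median(q[:,2]),4))
    if nm=='t':
        for x in np.arange(.35,.92,.03): print(f"{x:.2f}",' '.join('%3d'%(1000*np.nanmax(np.append(W[...,2][(abs(W[...,0]-x)<.015)&(abs(W[...,1]-y)<.02)],-.999))) for y in np.arange(.36,-.56,-.04)))
        print(np.round(np.arange(.36,-.56,-.04),2))
E
python3 m.py
```

```text
ring (445.77953815460205, 305.35426235198975, (16.881908416748047, 17.938432693481445)) (300.27697563171387, 330.1820888519287, (14.724207878112793, 23.56958770751953)) tri [ 0.4486 -0.3744  0.0452] top [ 0.4468 -0.3738  0.046 ] side [ 0.45   -0.3756  0.046 ]
spot (np.float64(313.7142857142857), np.float64(230.0), np.int32(7)) (np.float64(320.5), np.float64(217.5), np.int32(4)) tri [ 0.5654 -0.1554  0.0811] top [ 0.5632 -0.1549  0.082 ] side [ 0.5671 -0.1569  0.082 ]
dial (217.8219175338745, 228.8900556564331, (18.031965255737305, 18.759334564208984)) (284.1326208114624, 165.15812015533447, (7.074021339416504, 17.595237731933594)) tri [ 0.5569 -0.0076  0.1198] top [ 0.5547 -0.0072  0.12  ] side [ 0.559  -0.0078  0.12  ]
t [ 0.4474 -0.3733] [0.091  0.0909] 63.949222564697266 0.046
t [ 0.5636 -0.1543] [0.0758 0.0749] 7.718149662017822 0.0461
t [ 0.5548 -0.0062] [0.0768 0.0755] 75.4458236694336 0.0583
t [ 0.672 -0.089] [0.0147 0.0152] 32.93600082397461 0.0456
t [ 0.4042 -0.191 ] [0.0599 0.0749] 2.1250946521759033 0.0212
0.35   4   4   3   2   4  43  43  35   3   2   2   3   2   1   3   
[... 1644 characters left out ...]
9 169 232   1   3  60 166 151 135 135 135 134 136
0.89 -999 -999   2 -999   2   2   2   3   2  16 -999  23   3   2   4  60 165 151 133 134 134 135 134
0.92 -999   0   2   3   2   4   2   3   3   2  -1   2   3   2   1   3 -999 -999 -999   0 -999 -999 -999
[ 0.36  0.32  0.28  0.24  0.2   0.16  0.12  0.08  0.04  0.   -0.04 -0.08
 -0.12 -0.16 -0.2  -0.24 -0.28 -0.32 -0.36 -0.4  -0.44 -0.48 -0.52]
s [ 0.4498 -0.3763] [0.0949 0.0906] 63.90834045410156 0.046
s [ 0.5661 -0.1581] [0.0779 0.0798] 8.619904518127441 0.0459
s [ 0.5581 -0.0097] [0.0833 0.0753] 75.34217834472656 0.0578
s [ 0.675  -0.0939] [0.0145 0.016 ] 5.484947204589844 0.0434
s [ 0.4072 -0.1955] [0.0601 0.0786] 1.6377278566360474 0.0207
```

Both views agree on the relative geometry, with a shared offset of about 3 mm between cameras. I'll turn the jaws 90° first; this keeps joint 6 central and leaves the side view clear.

```bash
cat >> h.py <<'E'
from scipy.spatial.transform import Rotation as Ro
def totool(st,target):
    R=Ro.from_rotvec(st["ee_rot"]); return 100*(R.inv().apply(np.array(target)-st["ee_pos"]))
def show():
    from station import robot
    s=robot.state(); R=Ro.from_rotvec(s["ee_rot"]).as_matrix()
    print("t",s["time"],"pos",np.round(s["ee_pos"],4),"x",np.round(R[:,0],3),"y",np.round(R[:,1],3),"z",np.round(R[:,2],4),"F",np.round(s["contact_force"],1),"w",round(s["width"],4),"j",np.round(s["joints"],2)); return s
E
python3 -m handwheel '[{"linear":[0,0,0],"dr":[0,0,0.173],"gripper":0},{"linear":[0,0,0],"dr":[0,0,0.173],"gripper":0},{"linear":[0,0,0],"dr":[0,0,0.173],"gripper":0},{"linear":[0,0,0],"dr":[0,0,0.173],"gripper":0},{"linear":[0,0,0],"dr":[0,0,0.173],"gripper":0},{"linear":[0,0,0],"dr":[0,0,0.173],"gripper":0},{"linear":[0,0,0],"dr":[0,0,0.173],"gripper":0},{"linear":[0,0,0],"dr":[0,0,0.173],"gripper":0},{"linear":[0,0,0],"dr":[0,0,0.173],"gripper":0},{"linear":[0,0,0],"dr":[0,0,0],"gripper":0}]'
python3 - <<'E'
from h import *
s=show(); print(totool(s,[.565,-.156,.231]))
E
```

```text
time: 1.35
ee_pos: [0.1629, 0.6549, 0.2309]
ee_rot: [2.46, 1.953, -0.001]
contact_force: [0.4, -0.8, -0.7]
width: 0.0854
t 1.35 pos [0.1629 0.6549 0.2309] x [ 0.227  0.974 -0.001] y [ 0.974 -0.227  0.   ] z [-1.e-04 -6.e-04 -1.e+00] F [ 0.4 -0.8 -0.7] w 0.0854 j [ 1.29  0.12  1.44 -0.    1.58  1.52]
[-6.98476011e+01  5.75709639e+01  3.37653553e-02]
```

```bash
python3 -m handwheel '[{"linear":[-3.88,3.2,0],"dr":[0,0,0],"gripper":0},{"linear":[-3.88,3.2,0],"dr":[0,0,0],"gripper":0},{"linear":[-3.88,3.2,0],"dr":[0,0,0],"gripper":0},{"linear":[-3.88,3.2,0],"dr":[0,0,0],"gripper":0},{"linear":[-3.88,3.2,0],"dr":[0,0,0],"gripper":0},{"linear":[-3.88,3.2,0],"dr":[0,0,0],"gripper":0},{"linear":[-3.88,3.2,0],"dr":[0,0,0],"gripper":0},{"linear":[-3.88,3.2,0],"dr":[0,0,0],"gripper":0},{"linear":[-3.88,3.2,0],"dr":[0,0,0],"gripper":0},{"linear":[-3.88,3.2,0],"dr":[0,0,0],"gripper":0},{"linear":[-3.88,3.2,0],"dr":[0,0,0],"gripper":0},{"linear":[-3.88,3.2,0],"dr":[0,0,0],"gripper":0},{"linear":[-3.88,3.2,0],"dr":[0,0,0],"gripper":0},{"linear":[-3.88,3.2,0],"dr":[0,0,0],"gripper":0},{"linear":[-3.88,3.2,0],"dr":[0,0,0],"gripper":0},{"linear":[-3.88,3.2,0],"dr":[0,0,0],"gripper":0},{"linear":[-3.88,3.2,0],"dr":[0,0,0],"gripper":0},{"linear":[-3.88,3.2,0],"dr":[0,0,0],"gripper":0},{"linear":[0,0,0],"dr":[0,0,0],"gripper":0},{"linear":[0,0,0],"dr":[0,0,0],"gripper":0}]'
python3 - <<'E'
from h import *
from station import robot
s=show(); print(totool(s,[.565,-.156,.05]))
for n in("top","side"):
    d=robot.get_image(n); cv2.imwrite(f"pics/{n}1.png",d["image"]); np.savez(f"pics/{n}1.npz",**d)
E
```

```text
time: 3.85
ee_pos: [0.5644, -0.156, 0.231]
ee_rot: [-2.459, -1.955, 0.0]
contact_force: [-0.4, 0.8, -0.3]
width: 0.0855
t 3.85 pos [ 0.5644 -0.156   0.231 ] x [0.226 0.974 0.   ] y [ 0.974 -0.226 -0.001] z [-6.e-04  4.e-04 -1.e+00] F [-0.4  0.8 -0.3] w 0.0855 j [-0.31 -0.08  1.64  0.    1.58 -0.09]
[1.42412418e-02 7.38518763e-02 1.81001888e+01]
```

View pics/top1.png

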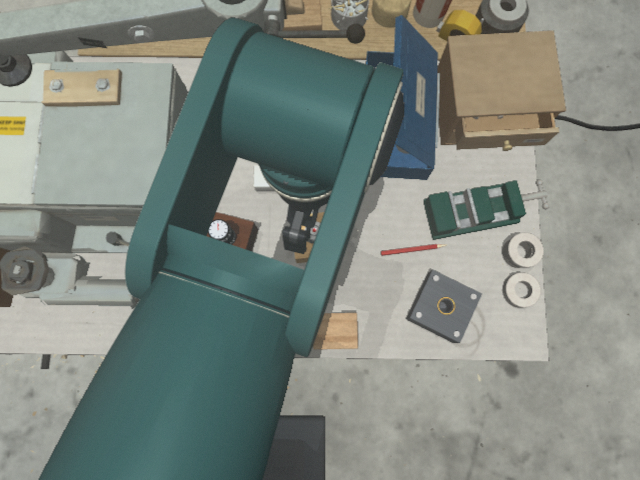

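View pics/side1.png

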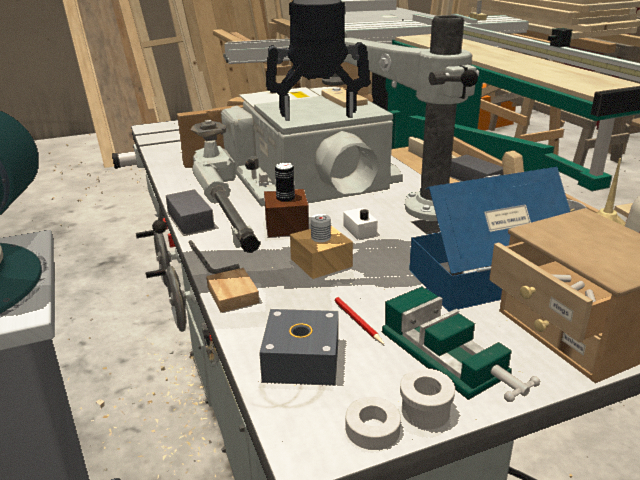

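The gripper is centred over the pin: fingertips at (285,110) and (352,110) in the side view, with the pin spot at (320,217). Next is wrist clearance, and the TCP as seen by the side camera.

Run:
```python
from h import *
t,s=load("top1"),load("side1")
W=cloud(t); 
for u,v in((300,110),(250,60),(380,75),(345,250),(150,250),(230,100),(310,185)): print(u,v,np.round(W[v,u],3))
print("TCP proj side",proj(s,[.5644,-.156,.244]),proj(s,[.5644,-.156,.231]))
# fingertip points side
Ws=cloud(s)
q=Ws[(Ws[...,2]>.2)&(Ws[...,2]<.29)&(abs(Ws[...,0]-.564)<.1)&(abs(Ws[...,1]+.156)<.08)]
print(len(q),q.min(0),q.max(0))
a=q[q[:,2]<.26]; 
l=a[a[:,0]<.56]; r=a[a[:,0]>.57]; print(l.min(0),l.max(0),r.min(0),r.max(0))
for zz in np.arange(.22,.34,.01):
    b=Ws[(abs(Ws[...,2]-zz)<.005)&(abs(Ws[...,0]-.564)<.12)&(abs(Ws[...,1]+.156)<.09)]
    if len(b): print(round(zz,2),len(b),np.round(b.min(0),3),np.round(b.max(0),3))
```

```text
300 110 [ 0.544 -0.158  0.565]
250 60 [ 0.579 -0.122  0.57 ]
380 75 [ 0.569 -0.213  0.569]
345 250 [ 0.545 -0.209 -0.   ]
150 250 [ 0.444 -0.061  0.565]
230 100 [ 0.553 -0.108  0.561]
310 185 [ 0.518 -0.162  0.472]
TCP proj side (np.float64(317.4834999283225), np.float64(118.27616026729444)) (np.float64(317.5921137621373), np.float64(126.85048180566807))
631 [ 0.49910391 -0.18125434  0.24515338] [ 0.62934573 -0.13740552  0.28998239]
[ 0.50855208 -0.1580467   0.24543051] [ 0.52111302 -0.13756107  0.25994811] [ 0.60389066 -0.17933988  0.24515338] [ 0.61819357 -0.15832061  0.25988112]
0.25 91 [ 0.511 -0.179  0.245] [ 0.617 -0.138  0.255]
0.26 141 [ 0.509 -0.179  0.255] [ 0.618 -0.137  0.265]
0.27 155 [ 0.509 -0.179  0.265] [ 0.618 -0.139  0.275]
0.28 154 [ 0.507 -0.179  0.275] [ 0.621 -0.141  0.285]
0.29 251 [ 0.491 -0.185  0.285] [ 0.635 -0.147  0.295]
0.3 395 [ 0.491 -0.187  0.295] [ 0.636 -0.129  0.305]
0.31 564 [ 0.492 -0.186  0.305] [ 0.633 -0.126  0.315]
0.32 515 [ 0.493 -0.186  0.315] [ 0.632 -0.13   0.325]
0.33 613 [ 0.494 -0.185  0.325] [ 0.631 -0.129  0.335]
0.34 765 [ 0.496 -0.186  0.335] [ 0.63  -0.134  0.345]
```

```bash
python3 -m handwheel '[{"linear":[0,0.07,2.5],"dr":[0,0,0],"gripper":0},{"linear":[0,0,2.5],"dr":[0,0,0],"gripper":0},{"linear":[0,0,2.5],"dr":[0,0,0],"gripper":0},{"linear":[0,0,2.5],"dr":[0,0,0],"gripper":0},{"linear":[0,0,2.5],"dr":[0,0,0],"gripper":0},{"linear":[0,0,2.0],"dr":[0,0,0],"gripper":0},{"linear":[0,0,2.0],"dr":[0,0,0],"gripper":0},{"linear":[0,0,1.0],"dr":[0,0,0],"gripper":0},{"linear":[0,0,0.6],"dr":[0,0,0],"gripper":0},{"linear":[0,0,0],"dr":[0,0,0],"gripper":0},{"linear":[0,0,0],"dr":[0,0,0],"gripper":0}]'
python3 - <<'E'
from h import *
from station import robot
show()
d=robot.get_image("side"); np.savez("pics/side2.npz",**d); cv2.imwrite("pics/side2.png",cv2.resize(d["image"][130:290,240:400],None,fx=3.5,fy=3.5,interpolation=cv2.INTER_CUBIC))
E
```

```text
time: 5.32
ee_pos: [0.5656, -0.1566, 0.051]
ee_rot: [2.461, 1.951, 0.001]
contact_force: [-0.0, -0.3, 0.5]
width: 0.0855
t 5.325 pos [ 0.5656 -0.1566  0.051 ] x [ 0.228  0.974 -0.   ] y [ 0.974 -0.228  0.001] z [ 8.e-04 -3.e-04 -1.e+00] F [-0.  -0.3  0.5] w 0.0855 j [-0.31  0.03  1.83 -0.    1.28 -0.08]
```

View pics/side2.png

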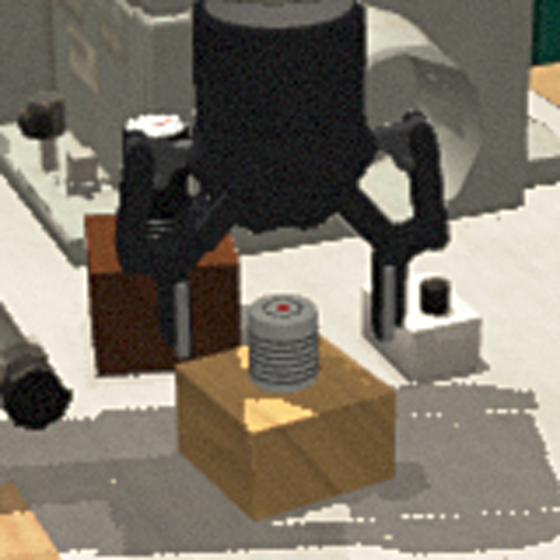

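The pin (crop x≈284) sits midway between the pads (190 and 370), so I'll close on it.

```bash
python3 -m handwheel '[{"linear":[0,0,0.1],"dr":[0,0,0],"gripper":1},{"linear":[0,0,0],"dr":[0,0,0],"gripper":1},{"linear":[0,0,0],"dr":[0,0,0],"gripper":1},{"linear":[0,0,0],"dr":[0,0,0],"gripper":1},{"linear":[0,0,0],"dr":[0,0,0],"gripper":1},{"linear":[0,0,0],"dr":[0,0,0],"gripper":1},{"linear":[0,0,0],"dr":[0,0,0],"gripper":1},{"linear":[0,0,0],"dr":[0,0,0],"gripper":1}]'
python3 - <<'E'
from h import *
from station import robot
show()
d=robot.get_image("side"); np.savez("pics/side3.npz",**d); cv2.imwrite("pics/side3.png",cv2.resize(d["image"][130:290,240:400],None,fx=3.5,fy=3.5,interpolation=cv2.INTER_CUBIC))
E
```

```text
time: 6.38
ee_pos: [0.5654, -0.1565, 0.0496]
ee_rot: [2.461, 1.952, 0.0]
contact_force: [-0.8, 0.0, 5.9]
width: 0.0308
t 6.375 pos [ 0.5654 -0.1565  0.0496] x [ 0.228  0.974 -0.   ] y [ 0.974 -0.228  0.001] z [ 5.e-04 -2.e-04 -1.e+00] F [-0.8  0.   5.9] w 0.0308 j [-0.31  0.03  1.83 -0.    1.28 -0.08]
```

View pics/side3.png

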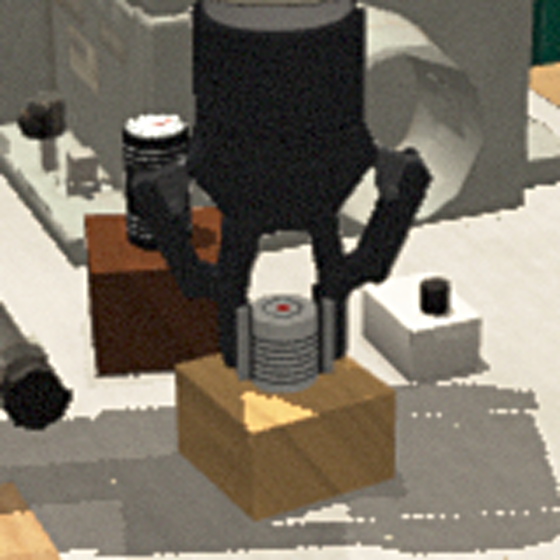

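Gripped at a width of 30.8 mm, with the spot still visible. Next I lift.

```bash
python3 -m handwheel '[{"linear":[0,0,-0.4],"dr":[0,0,0],"gripper":1},{"linear":[0,0,-0.8],"dr":[0,0,0],"gripper":1},{"linear":[0,0,-1.2],"dr":[0,0,0],"gripper":1},{"linear":[0,0,-1.6],"dr":[0,0,0],"gripper":1},{"linear":[0,0,-2],"dr":[0,0,0],"gripper":1},{"linear":[0,0,-2],"dr":[0,0,0],"gripper":1},{"linear":[0,0,-1.2],"dr":[0,0,0],"gripper":1},{"linear":[0,0,-0.6],"dr":[0,0,0],"gripper":1},{"linear":[0,0,0],"dr":[0,0,0],"gripper":1},{"linear":[0,0,0],"dr":[0,0,0],"gripper":1}]'
python3 - <<'E'
from h import *
from station import robot
s=show()
print(totool(s,s["ee_pos"]+[-.1167,-.2188,0]))
E
```

```text
time: 7.68
ee_pos: [0.565, -0.1564, 0.1465]
ee_rot: [-2.461, -1.951, 0.001]
contact_force: [-0.4, -0.3, -2.0]
width: 0.0305
t 7.675 pos [ 0.565  -0.1564  0.1465] x [0.228 0.974 0.   ] y [ 0.974 -0.228 -0.001] z [-1.e-03  3.e-04 -1.e+00] F [-0.4 -0.3 -2. ] w 0.0305 j [-0.31 -0.04  1.74 -0.    1.44 -0.08]
[-2.39645413e+01 -6.37369850e+00  5.17498968e-03]
```

```bash
python3 -m handwheel '[{"linear":[-1,-0.27,0],"dr":[0,0,0],"gripper":1},{"linear":[-2,-0.53,0],"dr":[0,0,0],"gripper":1},{"linear":[-2.5,-0.67,0],"dr":[0,0,0],"gripper":1},{"linear":[-2.5,-0.67,0],"dr":[0,0,0],"gripper":1},{"linear":[-2.5,-0.67,0],"dr":[0,0,0],"gripper":1},{"linear":[-2.5,-0.67,0],"dr":[0,0,0],"gripper":1},{"linear":[-2.5,-0.67,0],"dr":[0,0,0],"gripper":1},{"linear":[-2.5,-0.67,0],"dr":[0,0,0],"gripper":1},{"linear":[-2.5,-0.67,0],"dr":[0,0,0],"gripper":1},{"linear":[-2,-0.53,0],"dr":[0,0,0],"gripper":1},{"linear":[-1.45,-0.35,0],"dr":[0,0,0],"gripper":1},{"linear":[0,0,0],"dr":[0,0,0],"gripper":1},{"linear":[0,0,0],"dr":[0,0,0],"gripper":1}]'
python3 - <<'E'
from h import *
from station import robot
s=show()
for n,b in(("side",(240,380,200,390)),("top",(400,500,250,350))):
    d=robot.get_image(n); np.savez(f"pics/{n}4.npz",**d); cv2.imwrite(f"pics/{n}4f.png",d["image"]);x0,x1,y0,y1=b; cv2.imwrite(f"pics/{n}4.png",cv2.resize(d["image"][y0:y1,x0:x1],None,fx=3,fy=3,interpolation=cv2.INTER_CUBIC))
E
```

```text
time: 9.3
ee_pos: [0.4488, -0.3748, 0.1473]
ee_rot: [-2.461, -1.952, -0.0]
contact_force: [0.8, 0.7, -2.3]
width: 0.0305
t 9.3 pos [ 0.4488 -0.3748  0.1473] x [0.228 0.974 0.   ] y [ 0.974 -0.228 -0.   ] z [ 0.e+00  2.e-04 -1.e+00] F [ 0.8  0.7 -2.3] w 0.0305 j [-0.74 -0.04  1.74  0.    1.44 -0.51]
```

View pics/side4.png

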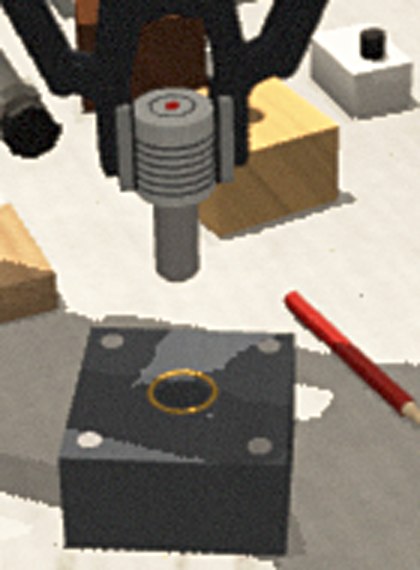

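View pics/top4f.png

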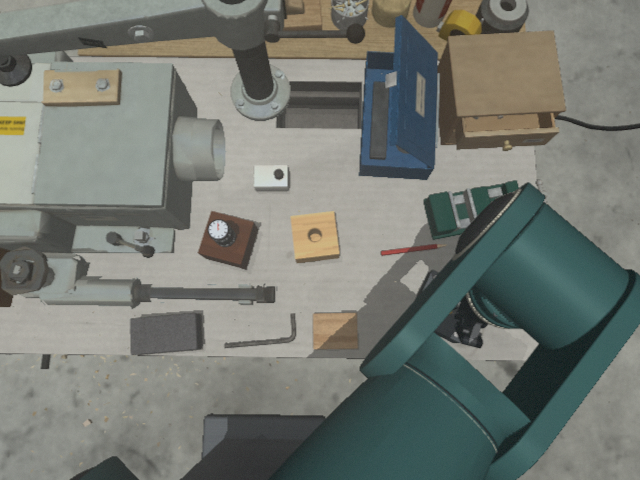

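The pin hangs upright over the bore in the side view: spot at crop (173,104), shank end at (177,270), ring centre at (183,391). I'll compute how far it's off.

```bash
cat > m4.py <<'E'
from h import *
import sys
n,z,b=sys.argv[1],float(sys.argv[2]),eval(sys.argv[3])
s=load(n)
x0,x1,y0,y1=b; im=s["image"][y0:y1,x0:x1].astype(float)
w=np.clip(im[...,2]-.5*(im[...,0]+im[...,1])-25,0,None); v,u=np.mgrid[y0:y1,x0:x1]
c=(w*u).sum()/w.sum(),(w*v).sum()/w.sum(); p=ray(s,*c,z)
print("spot px",c,"->",p)
r0=ray(load("side0"),300.277,330.182,.046); d=r0-p; print("bore(side)",r0,"delta bore-spot",np.round(d,4))
T=Ro.from_rotvec([-2.461,-1.952,0]).inv().apply([d[0],d[1],0])*100; print("tool cm",np.round(T,2))
print("proj of vertical axis: shank end",proj(s,[p[0],p[1],z-.076]),"shoulder",proj(s,[p[0],p[1],z-.036]))
E
python3 m4.py side4 0.1797 "(285,310,228,242)"
python3 - <<'E'
from h import *
s=load("side4"); g=cv2.cvtColor(s["image"],cv2.COLOR_BGR2GRAY)
for r in (270,274,278,282,286,289,291,293,295): print(r,g[r,284:316].tolist())
r0=load("side0"); 
print(seg(s,"yellow",(285,316,318,342)))
E
```

```text
spot px (np.float64(299.9030993943712), np.float64(232.9226932668329)) -> [ 0.45451806 -0.37198927  0.1797    ]
bore(side) [ 0.44999668 -0.37564134  0.046     ] delta bore-spot [-0.0045 -0.0037 -0.1337]
tool cm [-0.46 -0.36 -0.  ]
proj of vertical axis: shank end (np.float64(301.5132446580572), np.float64(288.7386316640184)) shoulder (np.float64(300.6853352189379), np.float64(260.03902095526524))
270 [238, 242, 240, 239, 240, 244, 246, 101, 71, 78, 85, 92, 91, 92, 89, 94, 92, 91, 94, 86, 86, 81, 108, 112, 112, 112, 109, 104, 103, 101, 97, 96]
274 [239, 241, 240, 242, 242, 245, 245, 132, 71, 79, 91, 87, 90, 93, 94, 89, 95, 94, 88, 94, 84, 95, 149, 126, 109, 105, 116, 110, 110, 97, 98, 99]
278 [231, 235, 234, 235, 237, 244, 246, 135, 74, 83, 87, 87, 92, 89, 87, 92, 88, 94, 90, 92, 83, 92, 171, 232, 226, 229, 236, 225, 131, 96, 105, 111]
282 [237, 236, 235, 236, 238, 239, 242, 169, 84, 77, 89, 87, 90, 91, 90, 89, 92, 91, 92, 88, 78, 102, 193, 248, 239, 238, 238, 239, 240, 241, 244, 243]
286 [241, 240, 240, 238, 236, 239, 241, 203, 87, 73, 85, 87, 91, 90, 95, 94, 90, 94, 93, 90, 86, 88, 156, 250, 241, 235, 237, 237, 237, 237, 238, 240]
289 [240, 240, 239, 238, 241, 243, 244, 214, 82, 74, 87, 93, 90, 96, 89, 91, 91, 92, 99, 92, 82, 79, 163, 249, 246, 240, 239, 238, 235, 235, 234, 234]
291 [238, 241, 240, 241, 241, 241, 240, 245, 200, 100, 72, 79, 85, 95, 94, 85, 87, 85, 84, 81, 108, 195, 249, 245, 242, 242, 242, 242, 241, 239, 239, 239]
293 [236, 238, 237, 240, 240, 239, 239, 237, 241, 244, 237, 168, 101, 84, 90, 92, 90, 116, 192, 248, 249, 247, 242, 243, 242, 242, 244, 243, 243, 241, 241, 241]
295 [239, 239, 238, 239, 240, 240, 241, 241, 239, 240, 239, 240, 241, 241, 242, 243, 246, 245, 245, 242, 240, 238, 240, 237, 238, 242, 241, 244, 242, 242, 242, 240]
(300.39076805114746, 330.235013961792, (14.877197265625, 23.492416381835938))
```

```bash
python3 m4.py side4 0.1797 "(290,305,231,239)"
```

```text
spot px (np.float64(296.92785793562706), np.float64(234.70477247502774)) -> [ 0.44983185 -0.37480199  0.1797    ]
bore(side) [ 0.44999668 -0.37564134  0.046     ] delta bore-spot [ 0.0002 -0.0008 -0.1337]
tool cm [-0.08  0.04 -0.  ]
proj of vertical axis: shank end (np.float64(298.68873185352714), np.float64(290.74013599530565)) shoulder (np.float64(297.7834398236766), np.float64(261.93150440106933))
```

The shank is upright: its end is predicted at column 298.7 and seen at 298.7. The offset is under 1 mm, so I'll correct it and lower to just above the mouth.

```bash
python3 -m handwheel '[{"linear":[-0.08,0.04,0.8],"dr":[0,0,0],"gripper":1},{"linear":[0,0,1.5],"dr":[0,0,0],"gripper":1},{"linear":[0,0,1.5],"dr":[0,0,0],"gripper":1},{"linear":[0,0,1.0],"dr":[0,0,0],"gripper":1},{"linear":[0,0,0.5],"dr":[0,0,0],"gripper":1},{"linear":[0,0,0],"dr":[0,0,0],"gripper":1},{"linear":[0,0,0],"dr":[0,0,0],"gripper":1},{"linear":[0,0,0],"dr":[0,0,0],"gripper":1}]'
python3 - <<'E'
from h import *
from station import robot
s=show()
d=robot.get_image("side"); np.savez("pics/side5.npz",**d); cv2.imwrite("pics/side5.png",cv2.resize(d["image"][240:360,240:360],None,fx=5,fy=5,interpolation=cv2.INTER_CUBIC))
E
```

```text
time: 10.4
ee_pos: [0.449, -0.3761, 0.0948]
ee_rot: [2.461, 1.951, 0.0]
contact_force: [-0.5, 0.4, -1.5]
width: 0.0304
t 10.4 pos [ 0.449  -0.3761  0.0948] x [ 0.228  0.974 -0.   ] y [ 0.974 -0.228  0.001] z [ 5.e-04 -5.e-04 -1.e+00] F [-0.5  0.4 -1.5] w 0.0304 j [-0.74 -0.01  1.79 -0.    1.35 -0.51]
```

View pics/side5.png

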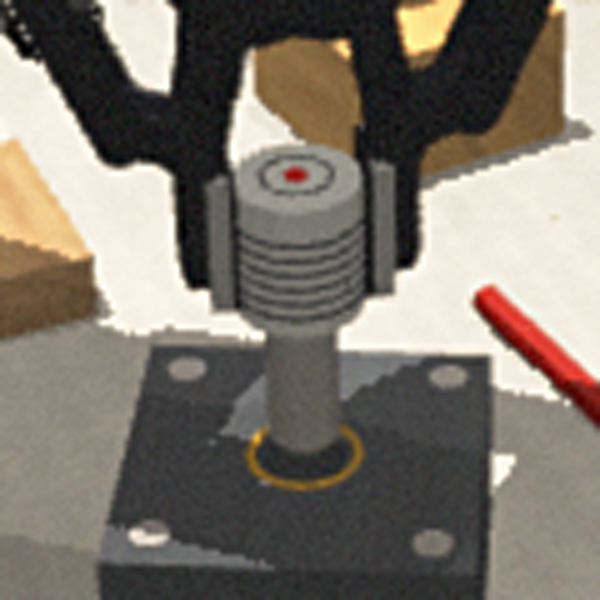

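```bash
python3 m4.py side5 0.1272 "(292,306,270,280)"
```

```text
spot px (np.float64(298.66595059076263), np.float64(274.4602577873255)) -> [ 0.45001205 -0.37603145  0.1272    ]
bore(side) [ 0.44999668 -0.37564134  0.046     ] delta bore-spot [-0.      0.0004 -0.0812]
tool cm [ 0.04 -0.01  0.  ]
proj of vertical axis: shank end (np.float64(300.29249577360554), np.float64(326.9403249850469)) shoulder (np.float64(299.45564105150567), np.float64(299.93941992947987))
```

```bash
python3 -m handwheel '[{"linear":[0.03,0,0.3],"dr":[0,0,0],"gripper":1},{"linear":[0,0,0.3],"dr":[0,0,0],"gripper":1},{"linear":[0,0,0.3],"dr":[0,0,0],"gripper":1},{"linear":[0,0,0.3],"dr":[0,0,0],"gripper":1},{"linear":[0,0,0],"dr":[0,0,0],"gripper":1},{"linear":[0,0,0],"dr":[0,0,0],"gripper":1}]'
```

```text
time: 11.2
ee_pos: [0.4489, -0.3757, 0.0824]
ee_rot: [2.462, 1.952, -0.0]
contact_force: [1.2, 1.1, -1.5]
width: 0.0307
```

The end is in the bore with no vertical contact force, so I continue down.

```bash
python3 -m handwheel '[{"linear":[0,0,0.4],"dr":[0,0,0],"gripper":1},{"linear":[0,0,0.5],"dr":[0,0,0],"gripper":1},{"linear":[0,0,0.5],"dr":[0,0,0],"gripper":1},{"linear":[0,0,0.5],"dr":[0,0,0],"gripper":1},{"linear":[0,0,0.5],"dr":[0,0,0],"gripper":1},{"linear":[0,0,0.4],"dr":[0,0,0],"gripper":1},{"linear":[0,0,0.2],"dr":[0,0,0],"gripper":1},{"linear":[0,0,0],"dr":[0,0,0],"gripper":1},{"linear":[0,0,0],"dr":[0,0,0],"gripper":1}]'
```

```text
time: 12.32
ee_pos: [0.449, -0.3758, 0.0525]
ee_rot: [2.461, 1.952, 0.0]
contact_force: [0.1, 0.2, -2.6]
width: 0.0305
```

```bash
python3 -m handwheel '[{"linear":[0,0,0.1],"dr":[0,0,0],"gripper":1},{"linear":[0,0,0.1],"dr":[0,0,0],"gripper":1},{"linear":[0,0,0.05],"dr":[0,0,0],"gripper":1},{"linear":[0,0,0],"dr":[0,0,0],"gripper":1}]'
```

```text
time: 12.82
ee_pos: [0.4489, -0.3757, 0.0498]
ee_rot: [-2.462, -1.952, -0.0]
contact_force: [0.0, -0.1, -2.2]
width: 0.0306
```

```bash
python3 -m handwheel '[{"linear":[0,0,0.05],"dr":[0,0,0],"gripper":1},{"linear":[0,0,0.03],"dr":[0,0,0],"gripper":1},{"linear":[0,0,0],"dr":[0,0,0],"gripper":1}]'
```

```text
time: 13.2
ee_pos: [0.4489, -0.3757, 0.0496]
ee_rot: [2.462, 1.952, 0.0]
contact_force: [-3.7, 2.7, 6.1]
width: 0.0307
```

The shoulder has landed at the same TCP height as in the rest (0.0496), with about 8 N. Now I release and check.

```bash
python3 -m handwheel '[{"linear":[0,0,0],"dr":[0,0,0],"gripper":0.5},{"linear":[0,0,0],"dr":[0,0,0],"gripper":0.2},{"linear":[0,0,0],"dr":[0,0,0],"gripper":0},{"linear":[0,0,0],"dr":[0,0,0],"gripper":0},{"linear":[0,0,0],"dr":[0,0,0],"gripper":0},{"linear":[0,0,0],"dr":[0,0,0],"gripper":0},{"linear":[0,0,0],"dr":[0,0,0],"gripper":0}]'
python3 - <<'E'
from h import *
from station import robot
s=show()
d=robot.get_image("side"); np.savez("pics/side6.npz",**d); cv2.imwrite("pics/side6.png",cv2.resize(d["image"][240:400,240:380],None,fx=3.7,fy=3.7,interpolation=cv2.INTER_CUBIC))
E
python3 m4.py side6 0.082 "(291,311,300,312)"
```

```text
time: 14.08
ee_pos: [0.4489, -0.3757, 0.049]
ee_rot: [-2.462, -1.952, 0.0]
contact_force: [0.2, 0.0, -0.4]
width: 0.0853
t 14.075 pos [ 0.4489 -0.3757  0.049 ] x [ 0.228  0.974 -0.   ] y [ 0.974 -0.228 -0.   ] z [-0. -0. -1.] F [ 0.2  0.  -0.4] w 0.0853 j [-0.74  0.03  1.83 -0.    1.28 -0.51]
spot px (np.float64(299.6577889447236), np.float64(306.0577889447236)) -> [ 0.45017585 -0.37561282  0.082     ]
bore(side) [ 0.44999668 -0.37564134  0.046     ] delta bore-spot [-0.0002 -0.     -0.036 ]
tool cm [-0.01 -0.02  0.  ]
proj of vertical axis: shank end (np.float64(301.19533203112996), np.float64(355.68439493062476)) shoulder (np.float64(300.4037609079806), np.float64(330.1351998637298))
```

View pics/side6.png

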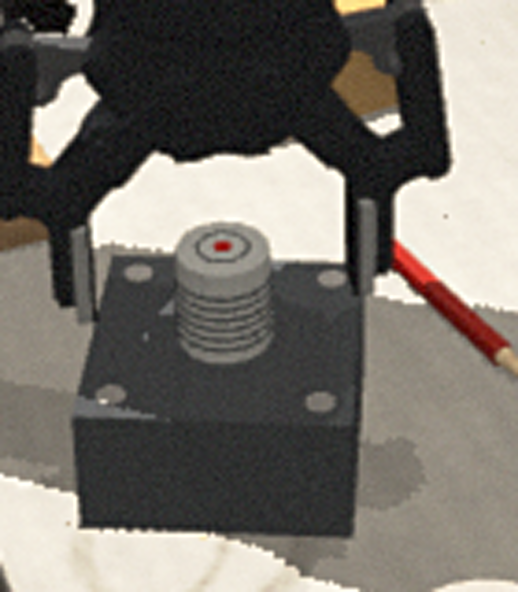

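The pin is fully home and upright, with the spot projecting to the bore centre within 0.2 mm at z = 0.082. Next I lift and go to the gauge.

```bash
python3 -m handwheel '[{"linear":[0,0,-1],"dr":[0,0,0],"gripper":0},{"linear":[0,0,-2],"dr":[0,0,0],"gripper":0},{"linear":[0,0,-3],"dr":[0,0,0],"gripper":0},{"linear":[0,0,-3],"dr":[0,0,0],"gripper":0},{"linear":[0,0,-3],"dr":[0,0,0],"gripper":0},{"linear":[0,0,-1.5],"dr":[0,0,0],"gripper":0},{"linear":[0,0,0],"dr":[0,0,0],"gripper":0}]'
python3 - <<'E'
from h import *
s=show(); print(totool(s,[.5578,-.0079,.185]))
E
```

```text
time: 15.0
ee_pos: [0.4491, -0.3759, 0.1853]
ee_rot: [2.46, 1.951, 0.001]
contact_force: [-0.3, -0.1, 0.1]
width: 0.0854
t 15.0 pos [ 0.4491 -0.3759  0.1853] x [ 0.228  0.974 -0.001] y [ 0.974 -0.228  0.002] z [ 0.0015 -0.0014 -1.    ] F [-0.3 -0.1  0.1] w 0.0854 j [-0.74 -0.06  1.7   0.    1.5  -0.51]
[ 3.83104364e+01  2.18839483e+00 -2.11997809e-04]
```

```bash
python3 -m handwheel '[{"linear":[1.5,0.09,0],"dr":[0,0,0],"gripper":0},{"linear":[3,0.17,0],"dr":[0,0,0],"gripper":0},{"linear":[4,0.23,0],"dr":[0,0,0],"gripper":0},{"linear":[4,0.23,0],"dr":[0,0,0],"gripper":0},{"linear":[4,0.23,0],"dr":[0,0,0],"gripper":0},{"linear":[4,0.23,0],"dr":[0,0,0],"gripper":0},{"linear":[4,0.23,0],"dr":[0,0,0],"gripper":0},{"linear":[4,0.23,0],"dr":[0,0,0],"gripper":0},{"linear":[4,0.23,0],"dr":[0,0,0],"gripper":0},{"linear":[3,0.17,0],"dr":[0,0,0],"gripper":0},{"linear":[1.8,0.11,0],"dr":[0,0,0],"gripper":0},{"linear":[1,0.04,0],"dr":[0,0,0],"gripper":0},{"linear":[0,0,0],"dr":[0,0,0],"gripper":0},{"linear":[0,0,0],"dr":[0,0,0],"gripper":0}]'
python3 - <<'E'
from h import *
from station import robot
s=show(); print(totool(s,[.5578,-.0079,.07]))
d=robot.get_image("side"); np.savez("pics/side7.npz",**d); cv2.imwrite("pics/side7.png",cv2.resize(d["image"][60:260,190:390],None,fx=3,fy=3,interpolation=cv2.INTER_CUBIC))
E
```

```text
time: 16.75
ee_pos: [0.5574, -0.0085, 0.1839]
ee_rot: [2.462, 1.951, -0.0]
contact_force: [0.3, -0.1, 0.3]
width: 0.0854
t 16.75 pos [ 0.5574 -0.0085  0.1839] x [ 0.229  0.973 -0.   ] y [ 0.973 -0.229 -0.   ] z [-2.e-04 -2.e-04 -1.e+00] F [ 0.3 -0.1  0.3] w 0.0854 j [-0.06 -0.12  1.76 -0.    1.51  0.17]
[ 0.06646469  0.02928692 11.39474458]
```

View pics/side7.png

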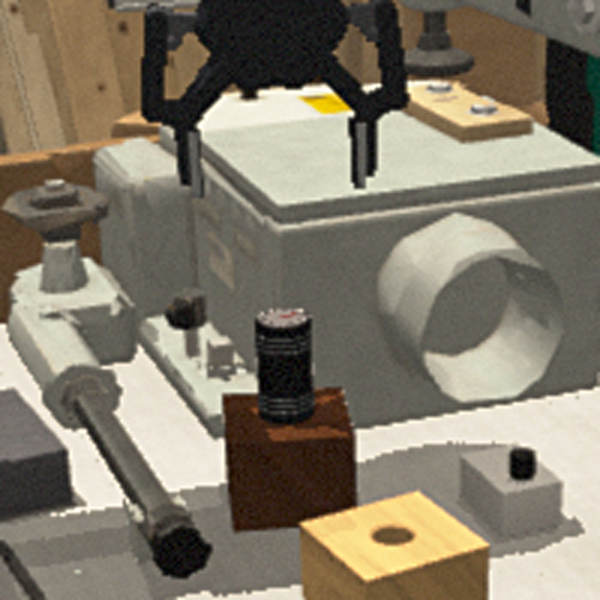

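The finger midpoint (crop 277, or 283 after perspective) lies over the gauge at 285. Descending to grip height.

```bash
python3 -m handwheel '[{"linear":[0.06,0.04,1.5],"dr":[0,0,0],"gripper":0},{"linear":[0,0,2],"dr":[0,0,0],"gripper":0},{"linear":[0,0,2],"dr":[0,0,0],"gripper":0},{"linear":[0,0,2],"dr":[0,0,0],"gripper":0},{"linear":[0,0,2],"dr":[0,0,0],"gripper":0},{"linear":[0,0,1.2],"dr":[0,0,0],"gripper":0},{"linear":[0,0,0.7],"dr":[0,0,0],"gripper":0},{"linear":[0,0,0],"dr":[0,0,0],"gripper":0},{"linear":[0,0,0],"dr":[0,0,0],"gripper":0}]'
python3 - <<'E'
from h import *
from station import robot
s=show()
d=robot.get_image("side"); np.savez("pics/side8.npz",**d); cv2.imwrite("pics/side8.png",cv2.resize(d["image"][100:260,200:360],None,fx=3.5,fy=3.5,interpolation=cv2.INTER_CUBIC))
E
```

```text
time: 17.92
ee_pos: [0.5584, -0.0073, 0.0707]
ee_rot: [2.461, 1.951, 0.001]
contact_force: [-1.1, 0.2, 0.7]
width: 0.0858
t 17.925 pos [ 0.5584 -0.0073  0.0707] x [0.228 0.974 0.   ] y [ 0.974 -0.228  0.001] z [ 1.e-03 -1.e-04 -1.e+00] F [-1.1  0.2  0.7] w 0.0858 j [-0.06 -0.05  1.87 -0.    1.31  0.17]
```

View pics/side8.png

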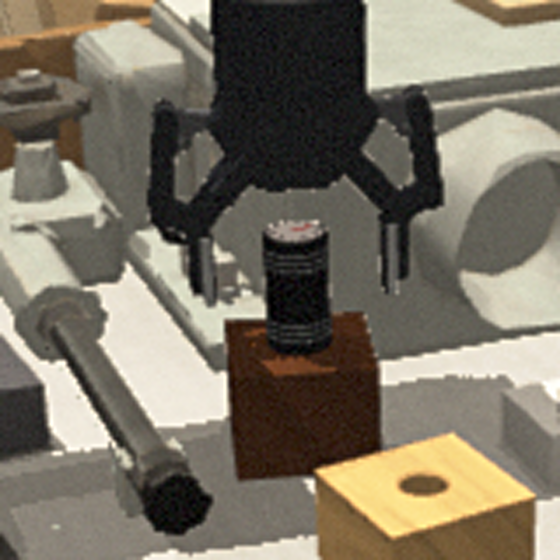

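The gauge (crop x≈297) is between the pads (215 and 385, middle 300). I'll close on it.

```bash
python3 -m handwheel '[{"linear":[0,0,0],"dr":[0,0,0],"gripper":1},{"linear":[0,0,0],"dr":[0,0,0],"gripper":1},{"linear":[0,0,0],"dr":[0,0,0],"gripper":1},{"linear":[0,0,0],"dr":[0,0,0],"gripper":1},{"linear":[0,0,0],"dr":[0,0,0],"gripper":1},{"linear":[0,0,0],"dr":[0,0,0],"gripper":1},{"linear":[0,0,0],"dr":[0,0,0],"gripper":1},{"linear":[0,0,0],"dr":[0,0,0],"gripper":1}]'
python3 - <<'E'
from h import *
from station import robot
s=show()
d=robot.get_image("side"); np.savez("pics/side9.npz",**d); cv2.imwrite("pics/side9.png",cv2.resize(d["image"][100:260,200:360],None,fx=3.5,fy=3.5,interpolation=cv2.INTER_CUBIC))
E
```

```text
time: 18.98
ee_pos: [0.5582, -0.0073, 0.0703]
ee_rot: [2.461, 1.952, 0.001]
contact_force: [-0.4, 0.5, 5.2]
width: 0.0329
t 18.975 pos [ 0.5582 -0.0073  0.0703] x [0.228 0.974 0.   ] y [ 0.974 -0.228  0.   ] z [ 5.e-04 -1.e-04 -1.e+00] F [-0.4  0.5  5.2] w 0.0329 j [-0.06 -0.05  1.88 -0.    1.31  0.17]
```

View pics/side9.png

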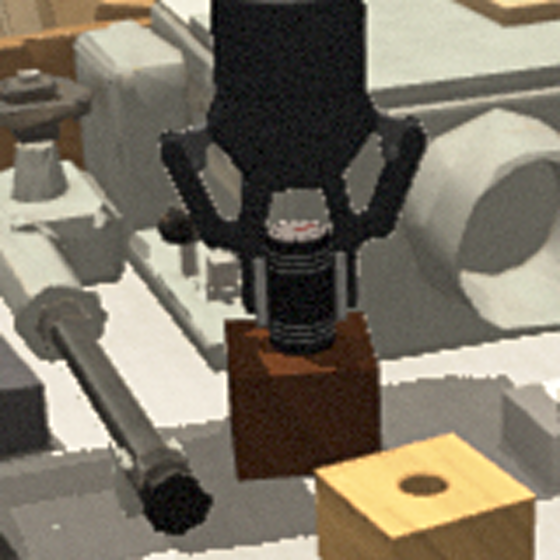

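```bash
python3 -m handwheel '[{"linear":[0,0,-0.4],"dr":[0,0,0],"gripper":1},{"linear":[0,0,-0.8],"dr":[0,0,0],"gripper":1},{"linear":[0,0,-1.4],"dr":[0,0,0],"gripper":1},{"linear":[0,0,-2],"dr":[0,0,0],"gripper":1},{"linear":[0,0,-2],"dr":[0,0,0],"gripper":1},{"linear":[0,0,-2],"dr":[0,0,0],"gripper":1},{"linear":[0,0,-1.4],"dr":[0,0,0],"gripper":1},{"linear":[0,0,-0.8],"dr":[0,0,0],"gripper":1},{"linear":[0,0,-0.2],"dr":[0,0,0],"gripper":1},{"linear":[0,0,0],"dr":[0,0,0],"gripper":1},{"linear":[0,0,0],"dr":[0,0,0],"gripper":1}]'
python3 - <<'E'
from h import *
s=show(); print(totool(s,[.4489,-.3757,.18]))
E
```

```text
time: 20.4
ee_pos: [0.5579, -0.0073, 0.1794]
ee_rot: [-2.461, -1.952, 0.001]
contact_force: [0.7, 0.4, -2.2]
width: 0.0327
t 20.4 pos [ 0.5579 -0.0073  0.1794] x [ 0.228  0.974 -0.   ] y [ 0.974 -0.228 -0.001] z [-9.e-04  0.e+00 -1.e+00] F [ 0.7  0.4 -2.2] w 0.0327 j [-0.06 -0.12  1.76 -0.    1.5   0.17]
[-38.35763761  -2.21047937  -0.05549271]
```

```bash
python3 -m handwheel '[{"linear":[-1.5,-0.09,0],"dr":[0,0,0],"gripper":1},{"linear":[-3,-0.17,0],"dr":[0,0,0],"gripper":1},{"linear":[-3.5,-0.2,0],"dr":[0,0,0],"gripper":1},{"linear":[-3.5,-0.2,0],"dr":[0,0,0],"gripper":1},{"linear":[-3.5,-0.2,0],"dr":[0,0,0],"gripper":1},{"linear":[-3.5,-0.2,0],"dr":[0,0,0],"gripper":1},{"linear":[-3.5,-0.2,0],"dr":[0,0,0],"gripper":1},{"linear":[-3.5,-0.2,0],"dr":[0,0,0],"gripper":1},{"linear":[-3.5,-0.2,0],"dr":[0,0,0],"gripper":1},{"linear":[-3.5,-0.2,0],"dr":[0,0,0],"gripper":1},{"linear":[-3,-0.19,0],"dr":[0,0,0],"gripper":1},{"linear":[-1.5,-0.1,0],"dr":[0,0,0],"gripper":1},{"linear":[-0.85,-0.06,0],"dr":[0,0,0],"gripper":1},{"linear":[0,0,0],"dr":[0,0,0],"gripper":1},{"linear":[0,0,0],"dr":[0,0,0],"gripper":1},{"linear":[0,0,0],"dr":[0,0,0],"gripper":1}]'
python3 - <<'E'
from h import *
from station import robot
s=show()
d=robot.get_image("side"); np.savez("pics/side10.npz",**d); cv2.imwrite("pics/side10.png",cv2.resize(d["image"][180:340,230:370],None,fx=3.7,fy=3.7,interpolation=cv2.INTER_CUBIC))
d=robot.get_image("top"); cv2.imwrite("pics/top10.png",d["image"])
E
```

```text
time: 22.4
ee_pos: [0.4505, -0.3702, 0.1801]
ee_rot: [2.461, 1.953, 0.0]
contact_force: [-0.1, -0.1, -1.4]
width: 0.0329
t 22.4 pos [ 0.4505 -0.3702  0.1801] x [0.227 0.974 0.   ] y [ 0.974 -0.227  0.   ] z [ 1.e-04 -0.e+00 -1.e+00] F [-0.1 -0.1 -1.4] w 0.0329 j [-0.73 -0.07  1.71  0.    1.5  -0.5 ]
```

View pics/side10.png

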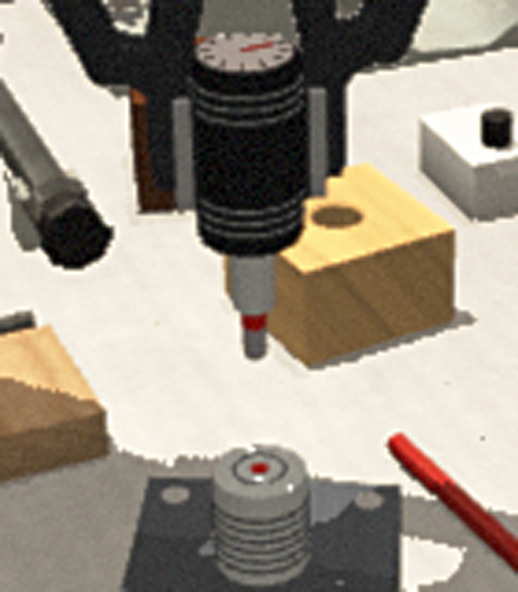

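View pics/top10.png

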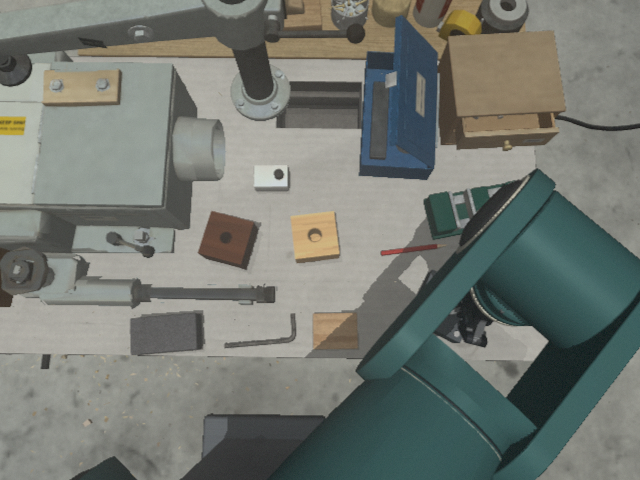

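The gauge hangs upright over the pin, with the tip at crop (256,357) and the spot at (259,468). It sits about 5 mm short of the pin. I'll measure dial, tip and spot.

```bash
cat > m10.py <<'E'
from h import *
import sys
n=sys.argv[1]; z=float(sys.argv[2]); s=load(n); g=s["image"].astype(int)
c=ray(load("side6"),299.66,306.06,.082); print("spot side",np.round(c,4))
tipz=z-.0583
# barrel silhouette
hsv=cv2.cvtColor(s["image"],cv2.COLOR_BGR2HSV)
for off in (.0497,.02,0.,-.0123,-.03,-.045,-.0583):
    print(off,np.round(proj(s,[c[0],c[1],z+off]),2))
E
python3 m10.py side10 .1801
python3 - <<'E'
from h import *
s=load("side10"); g=cv2.cvtColor(s["image"],cv2.COLOR_BGR2GRAY)
for r in (238,240,242,252,256,258,268,270,272,274,275,276,277,278): print(r,g[r,282:316].tolist())
hsv=cv2.cvtColor(s["image"],cv2.COLOR_BGR2HSV)
sub=s["image"][186:205,280:315]; cv2.imwrite("pics/dial.png",cv2.resize(sub,None,fx=16,fy=16,interpolation=cv2.INTER_NEAREST))
E
```

```text
spot side [ 0.4502 -0.3756  0.082 ]
0.0497 [296.21 194.81]
0.02 [296.96 218.93]
0.0 [297.45 234.64]
-0.0123 [297.74 244.1 ]
-0.03 [298.15 257.45]
-0.045 [298.5  268.52]
-0.0583 [298.8  278.16]
238 [226, 77, 18, 50, 77, 44, 23, 15, 27, 21, 24, 23, 29, 34, 34, 33, 37, 23, 27, 18, 20, 21, 18, 21, 44, 49, 65, 35, 21, 69, 153, 197, 120, 82]
240 [243, 97, 39, 37, 26, 19, 34, 32, 49, 57, 73, 79, 69, 62, 67, 67, 88, 84, 84, 62, 51, 35, 27, 25, 15, 22, 39, 66, 32, 51, 160, 232, 197, 136]
242 [244, 133, 22, 9, 39, 49, 68, 59, 34, 39, 24, 16, 18, 15, 16, 19, 20, 13, 15, 17, 23, 49, 55, 83, 60, 40, 21, 13, 12, 83, 206, 234, 231, 232]
252 [237, 236, 235, 235, 234, 233, 236, 240, 180, 110, 99, 102, 114, 112, 113, 117, 118, 120, 117, 120, 112, 106, 104, 107, 104, 98, 94, 97, 169, 234, 234, 232, 229, 190]
256 [239, 239, 239, 238, 235, 237, 236, 238, 208, 114, 98, 103, 106, 114, 116, 118, 116, 119, 116, 112, 117, 112, 112, 113, 110, 106, 108, 106, 103, 100, 97, 93, 90, 95]
258 [239, 239, 241, 239, 241, 240, 240, 240, 217, 118, 97, 100, 107, 109, 116, 122, 114, 122, 119, 113, 114, 109, 107, 104, 108, 
[... 699 characters left out ...]
6, 96, 95]
275 [236, 235, 238, 239, 239, 238, 240, 239, 243, 240, 241, 242, 243, 239, 102, 78, 76, 82, 80, 110, 213, 242, 228, 228, 229, 216, 132, 107, 110, 111, 109, 101, 102, 100]
276 [234, 236, 236, 238, 239, 239, 238, 240, 241, 243, 241, 241, 243, 245, 165, 94, 82, 83, 110, 186, 246, 241, 226, 225, 229, 231, 216, 131, 114, 100, 108, 103, 97, 102]
277 [232, 234, 234, 236, 235, 238, 239, 239, 242, 240, 241, 241, 240, 244, 240, 208, 177, 181, 220, 244, 244, 242, 236, 227, 223, 225, 230, 227, 201, 126, 101, 95, 105, 102]
278 [234, 229, 231, 234, 235, 237, 238, 240, 240, 239, 242, 240, 241, 243, 241, 242, 242, 245, 243, 245, 241, 239, 240, 234, 224, 221, 220, 229, 236, 226, 129, 94, 108, 107]
```

View pics/dial.png

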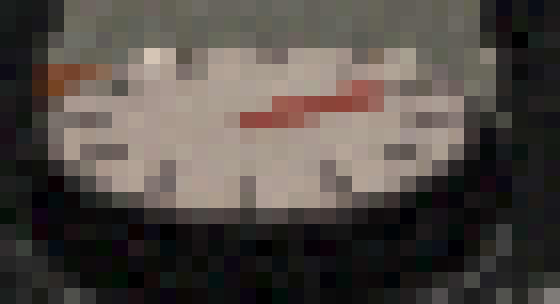

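Run:
```python
from h import *
s=load("side10"); c=ray(load("side6"),299.66,306.06,.082)
R=Ro.from_rotvec([2.461,1.953,0])
for n,uv,z in(("dial",(295.8,193.1),.2298),("tip",(298.4,276.9),.1218)):
    p=ray(s,*uv,z); print(n,p, "tool cm to spot",R.inv().apply([c[0]-p[0],c[1]-p[1],0])*100)
```

```text
dial [ 0.45138911 -0.37097509  0.2298    ] tool cm to spot [-4.79724122e-01 -1.25946021e-02 -5.16535134e-05]
tip [ 0.45073262 -0.37276502  0.1218    ] tool cm to spot [-2.90498055e-01  1.06772748e-02 -3.38473695e-05]
```

```bash
python3 -m handwheel '[{"linear":[-0.2,0,0.5],"dr":[0,0,0],"gripper":1},{"linear":[-0.2,0,1],"dr":[0,0,0],"gripper":1},{"linear":[0,0,1],"dr":[0,0,0],"gripper":1},{"linear":[0,0,0.6],"dr":[0,0,0],"gripper":1},{"linear":[0,0,0.3],"dr":[0,0,0],"gripper":1},{"linear":[0,0,0],"dr":[0,0,0],"gripper":1},{"linear":[0,0,0],"dr":[0,0,0],"gripper":1},{"linear":[0,0,0],"dr":[0,0,0],"gripper":1}]'
python3 - <<'E'
from h import *
from station import robot
s=show()
d=robot.get_image("side"); np.savez("pics/side11.npz",**d); cv2.imwrite("pics/side11.png",cv2.resize(d["image"][265:335,265:335],None,fx=8,fy=8,interpolation=cv2.INTER_CUBIC))
t=robot.get_image("top"); np.savez("pics/top11.npz",**t); cv2.imwrite("pics/top11.png",cv2.resize(t["image"][260:360,400:500],None,fx=5,fy=5,interpolation=cv2.INTER_CUBIC))
g=cv2.cvtColor(d["image"],cv2.COLOR_BGR2GRAY)
for r in range(293,308): print(r,g[r,286:316].tolist())
E
```

```text
time: 23.5
ee_pos: [0.4494, -0.3747, 0.1463]
ee_rot: [2.461, 1.952, 0.0]
contact_force: [-0.1, 0.1, -1.5]
width: 0.0331
t 23.5 pos [ 0.4494 -0.3747  0.1463] x [ 0.228  0.974 -0.   ] y [ 0.974 -0.228  0.   ] z [ 3.e-04 -3.e-04 -1.e+00] F [-0.1  0.1 -1.5] w 0.0331 j [-0.74 -0.04  1.74  0.    1.44 -0.51]
293 [240, 239, 240, 240, 239, 237, 237, 236, 240, 247, 150, 50, 33, 42, 34, 38, 79, 186, 252, 245, 240, 242, 241, 242, 243, 242, 243, 241, 240, 240]
294 [238, 239, 241, 239, 238, 238, 237, 238, 242, 241, 156, 52, 35, 42, 36, 42, 83, 185, 250, 246, 241, 238, 240, 240, 244, 243, 241, 241, 242, 240]
295 [239, 237, 240, 239, 241, 241, 239, 239, 239, 245, 199, 83, 61, 65, 65, 65, 102, 192, 248, 242, 237, 235, 240, 242, 242, 244, 242, 242, 241, 240]
296 [237, 237, 239, 241, 243, 243, 241, 240, 239, 240, 210, 94, 81, 87, 88, 84, 108, 191, 248, 241, 239, 239, 239, 241, 244, 244, 243, 243, 242, 241]
297 [236, 236, 237, 240, 242, 242, 239, 241, 241, 245, 243, 107, 81, 87, 91, 86, 104, 193, 251, 244, 241, 241, 238, 242, 241, 242, 244, 244, 245, 242]
298 [238, 239, 239, 241, 239, 241, 243, 242, 242
[... 760 characters left out ...]
 110, 125, 132, 118, 125, 117, 106, 110, 130, 152, 147, 153, 144, 164, 217, 241, 241, 241, 241]
304 [248, 246, 226, 151, 142, 168, 173, 140, 108, 109, 141, 150, 152, 159, 153, 148, 149, 151, 140, 109, 115, 144, 149, 144, 145, 163, 220, 244, 242, 239]
305 [249, 247, 181, 140, 140, 145, 138, 99, 126, 144, 152, 148, 110, 97, 87, 99, 135, 153, 160, 144, 105, 108, 149, 148, 150, 151, 189, 247, 242, 241]
306 [160, 153, 143, 141, 146, 143, 114, 91, 145, 156, 153, 128, 71, 47, 47, 60, 103, 157, 156, 149, 111, 94, 147, 150, 147, 141, 174, 244, 244, 241]
307 [145, 132, 147, 149, 152, 155, 141, 90, 150, 154, 157, 148, 83, 69, 68, 82, 128, 154, 157, 138, 101, 108, 151, 154, 148, 145, 159, 229, 243, 242]
```

View pics/side11.png

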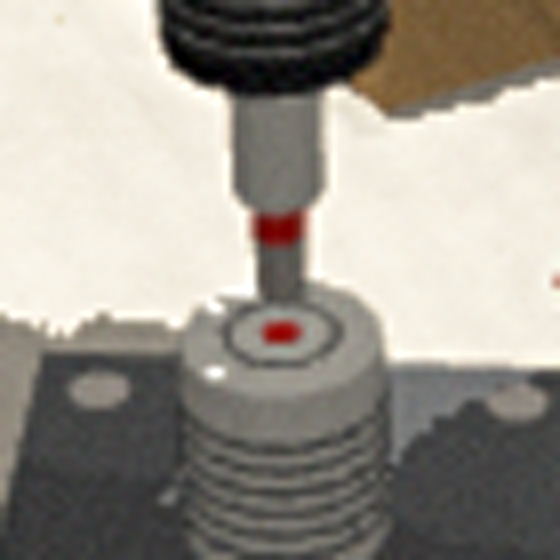

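View pics/top11.png

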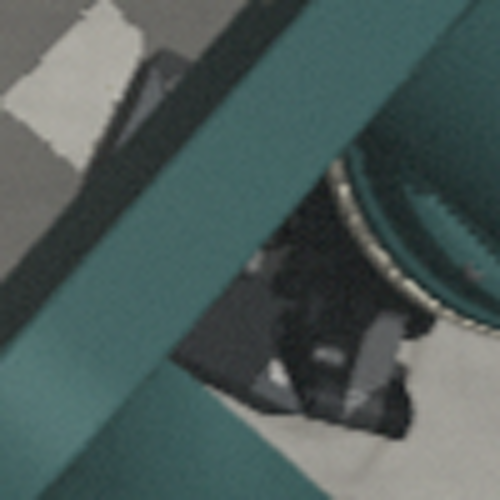

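The tip is at (299.6,302.6), about 6 mm above the spot at (299.7,306.1), so it is aligned within about 1 mm. Lowering slowly.

```bash
python3 -m handwheel '[{"linear":[0,0,0.2],"dr":[0,0,0],"gripper":1},{"linear":[0,0,0.2],"dr":[0,0,0],"gripper":1},{"linear":[0,0,0.1],"dr":[0,0,0],"gripper":1},{"linear":[0,0,0],"dr":[0,0,0],"gripper":1},{"linear":[0,0,0],"dr":[0,0,0],"gripper":1},{"linear":[0,0,0],"dr":[0,0,0],"gripper":1}]'
python3 - <<'E'
from h import *
from station import robot
s=show()
d=robot.get_image("side"); np.savez("pics/side12.npz",**d); cv2.imwrite("pics/side12.png",cv2.resize(d["image"][265:335,265:335],None,fx=8,fy=8,interpolation=cv2.INTER_CUBIC))
E
```

```text
time: 24.35
ee_pos: [0.4494, -0.3747, 0.1411]
ee_rot: [2.462, 1.952, -0.0]
contact_force: [-0.3, -0.1, -0.7]
width: 0.0327
t 24.35 pos [ 0.4494 -0.3747  0.1411] x [ 0.228  0.974 -0.   ] y [ 0.974 -0.228  0.   ] z [ 1.e-04 -1.e-04 -1.e+00] F [-0.3 -0.1 -0.7] w 0.0327 j [-0.74 -0.04  1.75 -0.    1.43 -0.51]
```

View pics/side12.png

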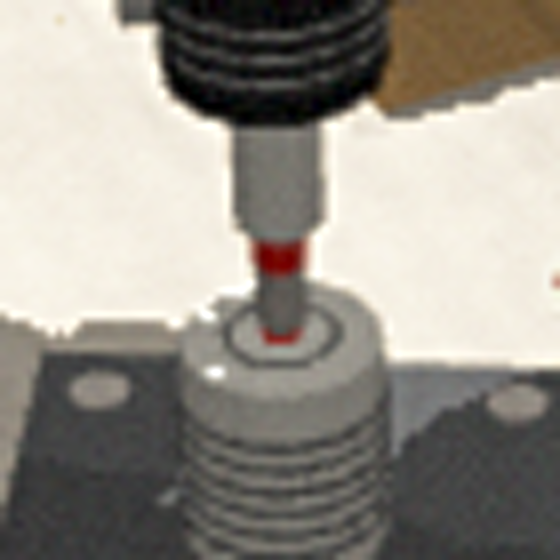

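```bash
python3 -m handwheel '[{"linear":[0.05,0,0],"dr":[0,0,0],"gripper":1},{"linear":[0,0,0.05],"dr":[0,0,0],"gripper":1},{"linear":[0,0,0.05],"dr":[0,0,0],"gripper":1},{"linear":[0,0,0],"dr":[0,0,0],"gripper":1},{"linear":[0,0,0],"dr":[0,0,0],"gripper":1}]'
python3 - <<'E'
from h import *
from station import robot
s=show()
d=robot.get_image("side"); np.savez("pics/side13.npz",**d); cv2.imwrite("pics/side13.png",cv2.resize(d["image"][285:325,280:320],None,fx=14,fy=14,interpolation=cv2.INTER_NEAREST))
E
```

```text
time: 25.02
ee_pos: [0.4495, -0.3742, 0.1401]
ee_rot: [2.462, 1.952, 0.0]
contact_force: [0.7, 0.2, 0.3]
width: 0.0331
t 25.025 pos [ 0.4495 -0.3742  0.1401] x [ 0.228  0.974 -0.   ] y [ 0.974 -0.228  0.   ] z [ 1.e-04 -1.e-04 -1.e+00] F [0.7 0.2 0.3] w 0.0331 j [-0.74 -0.04  1.75  0.    1.43 -0.51]
```

View pics/side13.png

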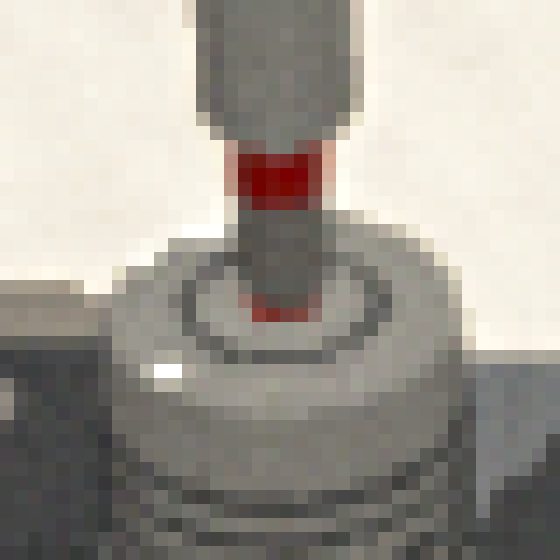

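Contact begins at the predicted height (about 0.1403), with the tip a few tenths of a millimetre to 1 mm beyond the centre. I'll lift 1.5 mm, shift back 0.4 mm, then press in.

```bash
python3 -m handwheel '[{"linear":[0,0,-0.15],"dr":[0,0,0],"gripper":1},{"linear":[-0.04,0,0],"dr":[0,0,0],"gripper":1},{"linear":[0,0,0.1],"dr":[0,0,0],"gripper":1},{"linear":[0,0,0.1],"dr":[0,0,0],"gripper":1},{"linear":[0,0,0.1],"dr":[0,0,0],"gripper":1},{"linear":[0,0,0.1],"dr":[0,0,0],"gripper":1},{"linear":[0,0,0.1],"dr":[0,0,0],"gripper":1},{"linear":[0,0,0.05],"dr":[0,0,0],"gripper":1},{"linear":[0,0,0],"dr":[0,0,0],"gripper":1},{"linear":[0,0,0],"dr":[0,0,0],"gripper":1},{"linear":[0,0,0],"dr":[0,0,0],"gripper":1}]'
python3 - <<'E'
from h import *
from station import robot
s=show()
d=robot.get_image("side"); np.savez("pics/side14.npz",**d); cv2.imwrite("pics/side14.png",cv2.resize(d["image"][285:325,280:320],None,fx=14,fy=14,interpolation=cv2.INTER_NEAREST))
E
```

```text
time: 26.45
ee_pos: [0.4494, -0.3746, 0.1361]
ee_rot: [2.462, 1.952, 0.0]
contact_force: [0.3, 0.2, 1.6]
width: 0.0328
t 26.45 pos [ 0.4494 -0.3746  0.1361] x [ 0.228  0.974 -0.   ] y [ 0.974 -0.228  0.   ] z [ 1.e-04 -1.e-04 -1.e+00] F [0.3 0.2 1.6] w 0.0328 j [-0.74 -0.04  1.76 -0.    1.42 -0.51]
```

View pics/side14.png

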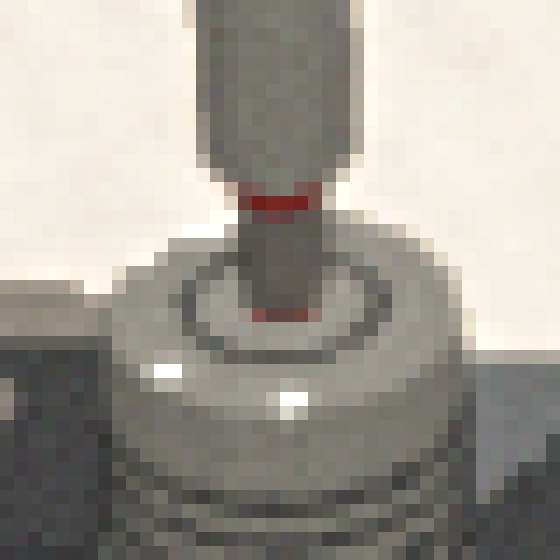

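At 4.2 mm in, the force is about 3 N, which matches the spring, and the tip sits on the spot. Another 1.8 mm to go.

```bash
python3 -m handwheel '[{"linear":[0,0,0.06],"dr":[0,0,0],"gripper":1},{"linear":[0,0,0.06],"dr":[0,0,0],"gripper":1},{"linear":[0,0,0.05],"dr":[0,0,0],"gripper":1},{"linear":[0,0,0],"dr":[0,0,0],"gripper":1},{"linear":[0,0,0],"dr":[0,0,0],"gripper":1},{"linear":[0,0,0],"dr":[0,0,0],"gripper":1},{"linear":[0,0,0],"dr":[0,0,0],"gripper":1}]'
python3 - <<'E'
from h import *
from station import robot
s=show()
d=robot.get_image("side"); s=show(); cv2.imwrite("pics/side15.png",cv2.resize(d["image"][285:325,280:320],None,fx=14,fy=14,interpolation=cv2.INTER_NEAREST))
cv2.imwrite("pics/side15f.png",d["image"])
E
```

```text
time: 27.38
ee_pos: [0.4494, -0.3746, 0.1343]
ee_rot: [2.462, 1.952, 0.0]
contact_force: [-0.3, -0.4, 1.8]
width: 0.0328
t 27.375 pos [ 0.4494 -0.3746  0.1343] x [ 0.228  0.974 -0.   ] y [ 0.974 -0.228  0.   ] z [ 0. -0. -1.] F [-0.3 -0.4  1.8] w 0.0328 j [-0.74 -0.04  1.76 -0.    1.42 -0.51]
t 27.425 pos [ 0.4494 -0.3746  0.1343] x [ 0.228  0.974 -0.   ] y [ 0.974 -0.228  0.   ] z [ 0. -0. -1.] F [0.8 0.1 1.6] w 0.0326 j [-0.74 -0.04  1.76 -0.    1.42 -0.51]
```

View pics/side15.png

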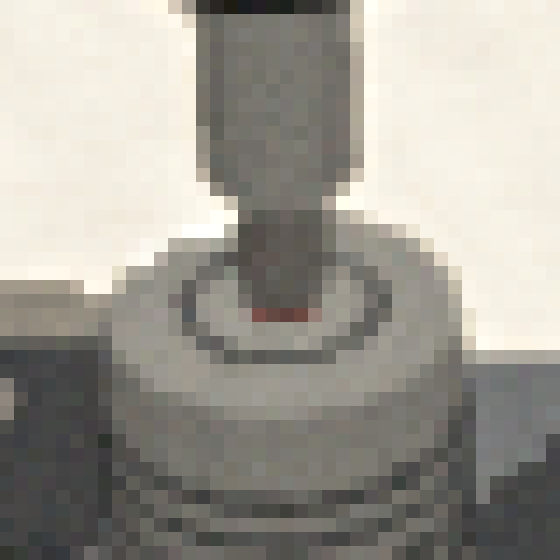

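View pics/side15f.png

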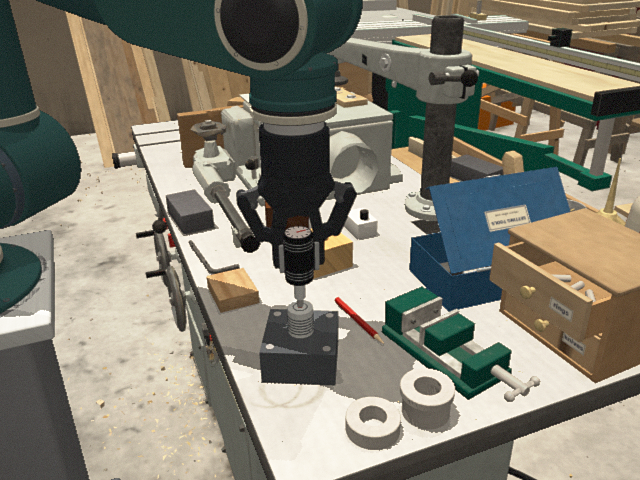

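The band has just gone out of sight, and pin, block, pencil and offcut look undisturbed. I'll check steadiness and the mean force.

```bash
for i in 1 2 3 4 5 6; do python3 -m handwheel '[{"linear":[0,0,0],"dr":[0,0,0],"gripper":1}]' | egrep "ee_pos|contact"; done
python3 - <<'E'
from h import *
from station import robot
t=robot.get_image("top"); cv2.imwrite("pics/top16.png",t["image"])
W=cloud(t); s=robot.get_image("side"); a=load("side0")["image"].astype(int); b=s["image"].astype(int)
for n,(x0,x1,y0,y1) in dict(pencil=(330,390,295,350),offcut=(203,240,265,310),block=(350,380,205,240)).items(): print(n,np.abs(a-b)[y0:y1,x0:x1].mean().round(1))
a=load("top0")["image"].astype(int);b=t["image"].astype(int)
for n,(x0,x1,y0,y1) in dict(pencil=(378,440,240,258),offcut=(310,335,308,352),block=(250,292,162,193)).items(): print(n,np.abs(a-b)[y0:y1,x0:x1].mean().round(1))
E
```

```text
ee_pos: [0.4493, -0.3746, 0.1343]
contact_force: [0.5, -0.3, 1.6]
ee_pos: [0.4494, -0.3746, 0.1343]
contact_force: [0.4, -0.4, 2.7]
ee_pos: [0.4494, -0.3746, 0.1343]
contact_force: [0.5, 0.0, 2.0]
ee_pos: [0.4494, -0.3746, 0.1343]
contact_force: [0.0, -0.5, 1.7]
ee_pos: [0.4494, -0.3746, 0.1343]
contact_force: [1.3, -0.6, 2.5]
ee_pos: [0.4493, -0.3746, 0.1343]
contact_force: [0.4, 0.2, 0.8]
pencil 40.6
offcut 36.0
block 6.9
pencil 25.3
offcut 19.6
block 20.3
```

View pics/top16.png

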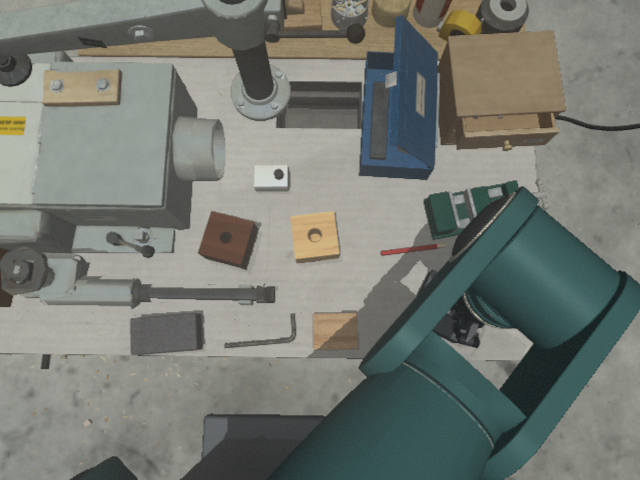

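The mean force is 1.9 N above a −1.4 N hanging load, so about 3.3 N, which puts the plunger roughly 5.5–6 mm in. The pose is steady, and the block, pencil and offcut sit at their original pixels; the image differences there come from shadow. Handing in.

```bash
python3 -c "
from station import robot
print(robot.close_job())"
```

```text
the job is handed in; nothing more can be done
None
```

The job is handed in at about 28 s. The pin stands home in the brass-ringed bore, and the arm is still holding the gauge on the red spot with the plunger about half-way in.

- **Pin:** After release the spot lay within about 0.2 mm of the bore centre. The shoulder landed at the same height as it had in the wooden rest.
- **Gauge:** The plunger is about 5.5–6 mm in, at roughly 3.3 N (noisy, ±0.7 N). The TCP held still to 0.1 mm over the last readings.
- **Left alone:** The setting block, pencil and offcut appear at their original places in both views. The pixel-difference check on those areas was inconclusive because of the arm's shadow, so I judged this by eye.

Two checks did not fully agree:
- **Red band:** It looks fully out of sight rather than nearly so, while the force points to slightly less than 6 mm.
- **Tip position:** The cameras disagreed by about 3 mm in absolute terms, so I placed the tip using only the side view. Toward and away from that camera it is good to about 1 mm. A possible 1° tilt of the gauge, suggested by one earlier measurement, was not re-measured.

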